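# Scoop walnuts into the mixing bowl

### The arm

A 7-joint arm with a two-finger parallel gripper is mounted at the origin on the work surface. World frame = base frame: x ahead of the robot, y to its left, z up, the work surface at z = 0. Lengths are in m, angles in rad, forces in N, time in s.
With the tool pointing down it reaches from about 0.4 to 0.875 m from the base axis. Payload 19.3 kg.
Tool frame: the origin (TCP) lies midway between the tips of the shut fingers; the grasp point (between the pads) lies 19 mm behind it; z points along the fingers, y is the line along which they close (so a half turn about z gives the same grasp; the last joint's range is limited). The gripper opens to 85 mm and grips with 20 to 120 N. Pads are 22 mm wide; open, the fingers measure 114 mm over their backs; the gripper's body (76 mm by 85 mm) begins 54 mm behind the grasp point. The pads swing forward as they close: fully open they stand 13 mm farther back than shut.
Start: joints at [1.242, 0.521, -0.036, 1.599, 0.021, 1.021, -0.113], TCP at [0.16, -0.604, 0.231] pointing down, gripper open.
Joint ranges: [-2.91, 2.91], [-0.3, 2.13], [-1.5, 1.42], [0.17, 2.43], [-1.26, 4.41], [0.16, 1.93], [-2.52, 2.52]. Speed limits (rad/s): [1.89, 1.89, 2.39, 2.39, 3.01, 3.01, 3.01].

### API

Orientations are given as [roll, pitch, yaw] about the fixed x, y, z axes, in that order (R = Rz(yaw) Ry(pitch) Rx(roll)).
In Python, from workcell import * gives the robot as it stands.
- The arm moves only by the shell command python3 -m creep 'ROWS' [FORCE]. ROWS is JSON, a list that holds one entry, the list of rows, each a list of 7 numbers: the closure, from -1 (fully open) to 1 (shut), then the shift along the tool's x, y, z in m, then the turn, a rotation vector about the tool's x, y, z in degrees. A call has 1 to 10 rows; each row shifts and turns the commanded pose from where the row before left it, along the tool's axes as they then stand; what a row does not reach is not made up. A row lasts 1/10 s, in which the tool goes at most 50 mm and 8.59 degrees, less where a joint would pass 70% of its speed; a pose out of reach is approached as far as the arm can. A call is refused whole if a number of a shift passes 0.05 or a number of a turn 8.59, either way. A call with a gripper value outside its range is refused whole. The fingers move at their own pace and stop on an object; FORCE is the grip in N (left out, the last holds). Time passes only in rows, so rows that do not move let the fingers close. It gives the time, the measured TCP pose, the force, the opening and the grip force at its end, in the units of the state.
- observe(): the state, without advancing time (a new reading comes with each control period).
- grab_frame(name): name is "scene" or "side" or "wrist"; returns a dict with "image" (400x640x3 uint8, red, green, blue), "range_z" (400x640 float32, m along the optical axis (not along the pixel's ray), 0 where there is no reading), "fx", "fy", "cx", "cy" (pixels), "k1" (the pictures are not rectified: a ray, as slopes to the right and down, at radius r is drawn at 1 + k1 r^2 times it, then the intrinsics apply), "R" (3x3) and "t" (3): a world point X has camera coordinates R X + t; the wrist camera has in their place "T_tool_cam" (4x4, takes a point from camera to tool coordinates, whose origin is the TCP and whose axes are the flange's). Camera axes: x right, y down, z forward; pixel columns grow to the right and rows downward; lengths in m; the calibration is good to about 2 mm. A picture is of the moment at which its call begins: read the wrist's pose just before it.
- job_done(): hands the job in; it is judged then, once.
Trained networks look in a picture, given as the dict that the camera call returned (one of the last four; its "shot" number tells which), for a name from the list of things; names that differ only in an ending like _2 or _b are one class to them, and where a whole thing is asked for, a point or a joint stands for the part that bears it (a point fixed in the world has none). Each returns a list of dicts, best first, with "confidence" (0 to 1); they miss things now and then, are a little off and sometimes report something else, mostly with a low value. They report only what shows in the picture. A call takes as long as a camera call. They do not tell look-alikes from the thing itself.
- find_in(picture, thing): "extent" ([centre column, centre row, width, height] in pixels, round what is visible of it).
- outline_of(picture, thing): "region" (400x640 bool, what is visible of it) and "extent" ([centre column, centre row, width, height] in pixels, round what is visible of it).
- tip_of(picture, thing): "position" ([column, row] in pixels: a listed point, or the origin of a listed thing).
The state is a dict: "clock": time; "qpos": joint angles; "qd": joint speeds; "joint_efforts": joint torques, N m; "position": TCP position; "tool_rot": TCP orientation; "force": force on the tool from outside, world axes, zero at the start; "moment": the same for the moment, N m; "grip_width": finger opening in m; "finger_force": force on a finger pad.
Only numpy, scipy, OpenCV 4.12 (cv2) and the standard library are available. Lean on these libraries where they do the work, as an engineer would, in place of code of your own. Each camera call takes 0.05 s, during which the arm holds its last target. There are 200 camera calls.

### The job

I need walnuts in the glass bowl: swing the arm of the counter lamp aside until its shade no longer hangs over the bowl, then scoop walnuts out of the oblong white pie dish with the steel scoop and tip at least three of them into the bowl, spilling none and never touching a walnut with the fingers. Then lay the scoop back down flat on the bare counter, right way up, and let go of it. Leave the whisk, the spatula and the open drawer as they are, and be gentle with the glass bowl: do not knock it, shift it or tip it.

Things in the scene. Friction and masses are not known exactly. Their poses are not given: they have to be found in the camera images.
- pie_dish: Oblong white ceramic pie dish, fixed to the counter left or right of the robot, 232 x 150 mm over the rim, 40 mm high. Origin: centre of its underside, z up, x along its length, which runs roughly across the robot's view. Flat inner floor 6 mm above the counter, 200 x 118 mm; walls 5 mm thick lean 15 degrees outward. Six walnuts lie in one layer, within 72 mm of the middle along the length: both ends are free.
- bowl: Loose clear glass mixing bowl, 0.7 kg, 176 mm across the rim, 80 mm high, foot 79 mm across, wall 4 mm, inner floor 5 mm above the counter. Origin: centre of its underside, z up. It stands on the other side from the pie dish, under the lamp shade.
- lamp_stand: Fixed steel counter lamp on the far side of the bowl: round foot 130 mm across, 30 mm high, and a 14 mm post 290 mm high. Origin: centre of the foot's underside, on the post's axis. A level boom turns about the post.
- lamp_arm (a joint): Turn of the lamp's boom about its post, rad, positive counter-clockwise seen from above; 0 = boom pointing roughly to the robot's side (-x of the stand). It turns 1.7 rad either way and stays where it is left (friction 0.12 N m: a push of 1 to 2 N).
- lamp_hinge (a point): Point on the post's axis at the height of the boom's centre line, 290 mm above the counter. The boom is a level round steel bar 12 mm thick from here to above the shade; it is bare, with nothing just below it, from 15 to 125 mm from this axis. A 24 mm sleeve with a ball on top (33 mm above the boom) is on the post; a counterweight stub reaches 70 mm out on the other side.
- lamp_shade (a point): Centre of the lower rim of the lamp's steel dome shade, 205 mm above the counter and 190 mm from the post's axis. The shade is 116 mm across below, narrows upward and ends just under the boom's tip.
- scoop: Loose steel scoop, 0.18 kg, lying right way up on the counter between dish and bowl. Origin on the underside, z up, x towards the mouth. Flat floor of 2 mm sheet, 96 mm wide, from x = -50 to 43 mm; its front lip is gently rounded to x = 54 mm and bevelled to an edge over its last 12 mm. Back wall at x = -50 mm, 38 mm high; side walls 36 mm high from there to x = -5, then sloping down to nothing at x = 42 mm.
- scoop_grip (a point): Middle of the scoop's handle, at x = -95, y = 0, z = 58 mm in the scoop's frame; axes as the scoop's. The handle is a straight bar 18 mm wide (along y), 14 mm thick, 108 mm long; it starts at the top of the scoop's back wall and rises backwards at 20 degrees, to end at x = -150, z = 78 mm. Pinch it here across its width.
- scoop_nose (a point): Middle of the scoop's front lip, on the underside: x = 54, y = 0, z = 0 mm in the scoop's frame.
- chest_drawer0_handle (a point): Chrome knob of the narrow drawer (28 mm knob) of a small wooden chest, 130 mm wide and 110 mm high, at the far middle of the counter; the drawer stands 35 to 55 mm open towards the robot, to be left so. The point is 8 mm short of the knob's end.
- whisk: Steel balloon whisk, 275 mm long and 65 mm high, lying at the left edge of the work, handle towards the robot. Origin near its middle, on the counter. To be left alone.
- spatula: Teal silicone spatula, 280 mm long, 16 mm high, lying at the right edge of the work. Origin near its middle, on the counter. To be left alone.
- walnut0: Walnut in the shell, 38 mm long (x) and 32 mm thick, 11 to 16 g; one of six alike in the pie dish. Origin: its middle.
- walnut1: Walnut in the shell, 38 mm long (x) and 32 mm thick, 11 to 16 g; one of six alike in the pie dish. Origin: its middle.
- walnut2: Walnut in the shell, 38 mm long (x) and 32 mm thick, 11 to 16 g; one of six alike in the pie dish. Origin: its middle.
- walnut3: Walnut in the shell, 38 mm long (x) and 32 mm thick, 11 to 16 g; one of six alike in the pie dish. Origin: its middle.
- walnut4: Walnut in the shell, 38 mm long (x) and 32 mm thick, 11 to 16 g; one of six alike in the pie dish. Origin: its middle.
- walnut5: Walnut in the shell, 38 mm long (x) and 32 mm thick, 11 to 16 g; one of six alike in the pie dish. Origin: its middle.
There are look-alikes about, which are no part of the job. What is shaped like the scoop but green or red is not meant.

How it is judged:
On the way, in this order (a step that is already met when the one before it is completed fails the run):
1. the lamp shade has been swung clear of the bowl (horizontal distance between lamp_shade and bowl above 0.15 m), for 0.2 s.
2. with the lamp clear, walnuts have been tipped into the bowl (horizontal distance between lamp_shade and bowl above 0.15 m and ((horizontal distance between walnut0 and bowl below 0.075 m and z of walnut0 in the frame of bowl below 0.09 m) or (horizontal distance between walnut1 and bowl below 0.075 m and z of walnut1 in the frame of bowl below 0.09 m) or (horizontal distance between walnut2 and bowl below 0.075 m and z of walnut2 in the frame of bowl below 0.09 m) or (horizontal distance between walnut3 and bowl below 0.075 m and z of walnut3 in the frame of bowl below 0.09 m) or (horizontal distance between walnut4 and bowl below 0.075 m and z of walnut4 in the frame of bowl below 0.09 m) or (horizontal distance between walnut5 and bowl below 0.075 m and z of walnut5 in the frame of bowl below 0.09 m))), for 0.2 s.
At the end, for the whole second after the job is handed in: Shade's centre over 150 mm (plan) from the bowl's; three or more walnuts in the bowl, the rest in bowl or dish, at rest; scoop still on the counter right way up (tilt under 0.15 rad, base within 12 mm), its origin over 150 mm from the dish's centre; bowl upright (horizontal distance between lamp_shade and bowl above 0.15 m and ((horizontal distance between each of walnut0, walnut1, walnut2 and bowl below 0.075 m and z of each of walnut0, walnut1, walnut2 in the frame of bowl below 0.09 m) or (horizontal distance between each of walnut0, walnut1, walnut3 and bowl below 0.075 m and z of each of walnut0, walnut1, walnut3 in the frame of bowl below 0.09 m) or (horizontal distance between each of walnut0, walnut1, walnut4 and bowl below 0.075 m and z of each of walnut0, walnut1, walnut4 in the frame of bowl below 0.09 m) or (horizontal distance between each of walnut0, walnut1, walnut5 and bowl below 0.075 m and z of each of walnut0, walnut1, walnut5 in the frame of bowl below 0.09 m) or (horizontal distance between each of walnut0, walnut2, walnut3 and bowl below 0.075 m and z of each of walnut0, walnut2, walnut3 in the frame of bowl below 0.09 m) or (horizontal distance between each of walnut0, walnut2, walnut4 and bowl below 0.075 m and z of each of walnut0, walnut2, walnut4 in the frame of bowl below 0.09 m) or (horizontal distance between each of walnut0, walnut2, walnut5 and bowl below 0.075 m and z of each of walnut0, walnut2, walnut5 in the frame of bowl below 0.09 m) or (horizontal distance between each of walnut0, walnut3, walnut4 and bowl below 0.075 m and z of each of walnut0, walnut3, walnut4 in the frame of bowl below 0.09 m) or (horizontal distance between each of walnut0, walnut3, walnut5 and bowl below 0.075 m and z of each of walnut0, walnut3, walnut5 in the frame of bowl below 0.09 m) or (horizontal distance between each of walnut0, walnut4, walnut5 and bowl below 0.075 m and z of each of walnut0, walnut4, walnut5 in the frame of bowl below 0.09 m) or (horizontal distance between each of walnut1, walnut2, walnut3 and bowl below 0.075 m and z of each of walnut1, walnut2, walnut3 in the frame of bowl below 0.09 m) or (horizontal distance between each of walnut1, walnut2, walnut4 and bowl below 0.075 m and z of each of walnut1, walnut2, walnut4 in the frame of bowl below 0.09 m) or (horizontal distance between each of walnut1, walnut2, walnut5 and bowl below 0.075 m and z of each of walnut1, walnut2, walnut5 in the frame of bowl below 0.09 m) or (horizontal distance between each of walnut1, walnut3, walnut4 and bowl below 0.075 m and z of each of walnut1, walnut3, walnut4 in the frame of bowl below 0.09 m) or (horizontal distance between each of walnut1, walnut3, walnut5 and bowl below 0.075 m and z of each of walnut1, walnut3, walnut5 in the frame of bowl below 0.09 m) or (horizontal distance between each of walnut1, walnut4, walnut5 and bowl below 0.075 m and z of each of walnut1, walnut4, walnut5 in the frame of bowl below 0.09 m) or (horizontal distance between each of walnut2, walnut3, walnut4 and bowl below 0.075 m and z of each of walnut2, walnut3, walnut4 in the frame of bowl below 0.09 m) or (horizontal distance between each of walnut2, walnut3, walnut5 and bowl below 0.075 m and z of each of walnut2, walnut3, walnut5 in the frame of bowl below 0.09 m) or (horizontal distance between each of walnut2, walnut4, walnut5 and bowl below 0.075 m and z of each of walnut2, walnut4, walnut5 in the frame of bowl below 0.09 m) or (horizontal distance between each of walnut3, walnut4, walnut5 and bowl below 0.075 m and z of each of walnut3, walnut4, walnut5 in the frame of bowl below 0.09 m)) and ((horizontal distance between walnut0 and bowl below 0.075 m and z of walnut0 in the frame of bowl below 0.09 m) or (x of walnut0 in the frame of pie_dish between -0.115 and 0.115 m and y of walnut0 in the frame of pie_dish between -0.074 and 0.074 m and z of walnut0 in the frame of pie_dish below 0.07 m)) and ((horizontal distance between walnut1 and bowl below 0.075 m and z of walnut1 in the frame of bowl below 0.09 m) or (x of walnut1 in the frame of pie_dish between -0.115 and 0.115 m and y of walnut1 in the frame of pie_dish between -0.074 and 0.074 m and z of walnut1 in the frame of pie_dish below 0.07 m)) and ((horizontal distance between walnut2 and bowl below 0.075 m and z of walnut2 in the frame of bowl below 0.09 m) or (x of walnut2 in the frame of pie_dish between -0.115 and 0.115 m and y of walnut2 in the frame of pie_dish between -0.074 and 0.074 m and z of walnut2 in the frame of pie_dish below 0.07 m)) and ((horizontal distance between walnut3 and bowl below 0.075 m and z of walnut3 in the frame of bowl below 0.09 m) or (x of walnut3 in the frame of pie_dish between -0.115 and 0.115 m and y of walnut3 in the frame of pie_dish between -0.074 and 0.074 m and z of walnut3 in the frame of pie_dish below 0.07 m)) and ((horizontal distance between walnut4 and bowl below 0.075 m and z of walnut4 in the frame of bowl below 0.09 m) or (x of walnut4 in the frame of pie_dish between -0.115 and 0.115 m and y of walnut4 in the frame of pie_dish between -0.074 and 0.074 m and z of walnut4 in the frame of pie_dish below 0.07 m)) and ((horizontal distance between walnut5 and bowl below 0.075 m and z of walnut5 in the frame of bowl below 0.09 m) or (x of walnut5 in the frame of pie_dish between -0.115 and 0.115 m and y of walnut5 in the frame of pie_dish between -0.074 and 0.074 m and z of walnut5 in the frame of pie_dish below 0.07 m)) and linear speed of each of walnut0, walnut1, walnut2, walnut3, walnut4, walnut5 below 0.03 m/s and height (world z) of scoop below 0.012 m and angle between scoop's own z axis and vertical below 0.15 rad and linear speed of scoop below 0.02 m/s and horizontal distance between scoop and pie_dish above 0.15 m and angle between bowl's own z axis and vertical below 0.1 rad); the robot touches nothing.
It fails at once if the scoop was let go over 50 mm above the counter (height (world z) of scoop above 0.05 m and contact force between the fingers and scoop below 0.05 N).
It fails at once if the fingers touched a walnut (contact force between the fingers and walnut0 above 0.3 N or contact force between the fingers and walnut1 above 0.3 N or contact force between the fingers and walnut2 above 0.3 N or contact force between the fingers and walnut3 above 0.3 N or contact force between the fingers and walnut4 above 0.3 N or contact force between the fingers and walnut5 above 0.3 N).
It fails at once if the glass bowl was knocked (over 12 N), shifted over 25 mm or tipped (contact force between any of scoop, the arm, the fingers and bowl above 12 N or distance of bowl from where it was at the start of the episode above 0.025 m or angle between bowl's own z axis and vertical above 0.3 rad).
It fails at once if the whisk, the spatula or the drawer was disturbed (distance of any of whisk, spatula from where it was at the start of the episode above 0.02 m or distance of chest_drawer0_handle from where it was at the start of the episode above 0.01 m).
It also fails if it takes over 72 s, if anything falls off the work surface, if the arm or the gripper's body presses on something with over 40 N, if the wrist force passes 120 N, or if a joint passes its speed limit or range.

## Working session

There is one attempt and no reset: what is moved stays moved. The work goes in short steps, Python scripts to look and compute and a shell command to move; the robot and the scene stay as the last step left them, time stands still between calls to the robot, and variables do not carry over. Pictures are saved under pics/ and viewed, at most 10 in all, crops included, and the job is handed in when it is done.

```bash
mkdir -p pics; ls
cat > h.py <<'E'
from workcell import *
import numpy as np, cv2
from scipy.spatial.transform import Rotation as Ro
def save(f,n): cv2.imwrite('pics/'+n,cv2.cvtColor(f['image'],cv2.COLOR_RGB2BGR))
def cam2world(f,st=None):
    if 'R' in f: R=np.array(f['R']);t=np.array(f['t']);return R.T,-R.T@t
    T=np.array(f['T_tool_cam']);Rt=Ro.from_euler('xyz',st['tool_rot']).as_matrix()
    return Rt@T[:3,:3],Rt@T[:3,3]+np.array(st['position'])
def ray(f,px):
    K=np.array([[f['fx'],0,f['cx']],[0,f['fy'],f['cy']],[0,0,1.]])
    p=np.array(px,float).reshape(-1,2); d=(p-[f['cx'],f['cy']])/[f['fx'],f['fy']]
    u=d.copy()
    for _ in range(20): u=d/(1+f['k1']*(u**2).sum(1,keepdims=True))
    return np.c_[u,np.ones(len(u))]
def onplane(f,px,z,st=None):
    A,c=cam2world(f,st); r=ray(f,px)@A.T
    return c+r*((z-c[2])/r[:,2])[:,None]
def depthpts(f,px,st=None):
    A,c=cam2world(f,st); p=np.array(px).reshape(-1,2).astype(int)
    z=f['range_z'][p[:,1],p[:,0]]; return (ray(f,p)*z[:,None])@A.T+c, z>0
def cloud(f,mask,st=None):
    v,u=np.nonzero(mask); P,ok=depthpts(f,np.c_[u,v],st); return P[ok]
def project(f,X):
    R=np.array(f['R']);t=np.array(f['t']);p=np.atleast_2d(X)@R.T+t
    u=p[:,:2]/p[:,2:]; u=u*(1+f['k1']*(u**2).sum(1,keepdims=True)); return u*[f['fx'],f['fy']]+[f['cx'],f['cy']]
E
python3 - <<'E'
from h import *
s=observe();print({k:np.round(v,3) for k,v in s.items()})
for n in ['scene','side']:
    f=grab_frame(n);save(f,n+'0.png');A,c=cam2world(f);print(n,c.round(3),A[:,2].round(2))
    for t in ['pie_dish','bowl','lamp_stand','scoop','whisk','spatula','walnut0']:
        for o in outline_of(f,t)[:6]:
            P=cloud(f,o['region']);
            print(t,round(o['confidence'],2),np.round(o['extent']),np.median(P,0).round(3) if len(P) else '',P.min(0).round(3),P.max(0).round(3))
    for t in ['lamp_hinge','lamp_shade','lamp_stand','bowl','pie_dish','scoop_grip','scoop_nose','scoop','chest_drawer0_handle']:
        z={'lamp_hinge':.29,'lamp_shade':.205,'scoop_grip':.058,'chest_drawer0_handle':.06}.get(t,0)
        for o in tip_of(f,t)[:3]: print(t,round(o['confidence'],2),np.round(o['position']),onplane(f,o['position'],z).round(3))
E
```

```text
pics
{'clock': np.float64(0.0), 'qpos': array([ 1.242,  0.522, -0.036,  1.6  ,  0.021,  1.021, -0.113]), 'qd': array([-0.001,  0.   ,  0.001, -0.   ,  0.   , -0.002,  0.001]), 'joint_efforts': array([ 3.0000e-03, -9.2708e+01,  1.9820e+00, -3.6992e+01,  1.8000e-02,
        8.0000e-03, -0.0000e+00]), 'position': array([ 0.16 , -0.604,  0.231]), 'tool_rot': array([-3.14 ,  0.   ,  0.259]), 'force': array([ 0.539, -0.309,  0.159]), 'moment': array([-0.009,  0.024,  0.003]), 'finger_force': np.float64(0.0), 'grip_width': np.float64(0.085)}
scene [ 1.32  -0.254  0.977] [-0.72  0.2  -0.67]
pie_dish 0.73 [243. 246.  92.  62.] [ 0.432 -0.244  0.015] [ 0.33  -0.353 -0.003] [ 0.525 -0.119  0.045]
bowl 0.9 [404. 208.  65.  46.] [0.436 0.26  0.044] [ 0.294  0.158 -0.003] [0.555 0.33  0.083]
lamp_stand 0.61 [428. 212.  75. 151.] [0.643 0.23  0.209] [ 0.275  0.171 -0.003] [0.724 0.456 0.321]
lamp_stand 0.27 [360. 299.  49.  36.] [0.75  0.006 0.082] [ 0.66  -0.053 -0.003] [0.785 0.094 0.101]
scoop 0.88 [266. 317.  88.  44.] [ 0.69  -0.178  0.004] [ 0.643 -0.314 -0.005] [ 0.747 -0.111  0.085]
scoop 0
[... 3009 characters left out ...]
nd 0.56 [361. 292.] [[ 0.428 -0.275  0.   ]]
lamp_stand 0.32 [325. 109.] [[0.917 0.569 0.   ]]
bowl 0.83 [282. 187.] [[0.468 0.253 0.   ]]
pie_dish 0.9 [356. 280.] [[ 0.441 -0.231  0.   ]]
scoop_grip 0.78 [419. 235.] [[ 0.696 -0.249  0.058]]
scoop_grip 0.77 [311. 228.] [[ 0.422 -0.013  0.058]]
scoop_grip 0.32 [283. 187.] [[0.445 0.2   0.058]]
scoop_nose 0.92 [343. 213.] [[0.581 0.008 0.   ]]
scoop_nose 0.77 [387. 218.] [[ 0.698 -0.105  0.   ]]
scoop_nose 0.67 [302. 380.] [[ 0.133 -0.375  0.   ]]
scoop 0.88 [304. 361.] [[ 0.167 -0.337  0.   ]]
scoop 0.82 [400. 229.] [[ 0.7   -0.169  0.   ]]
scoop 0.69 [282. 147.] [[0.598 0.45  0.   ]]
chest_drawer0_handle 0.8 [368. 185.] [[0.709 0.021 0.06 ]]
```

Run:
```python
import cv2
a=cv2.imread('pics/scene0.png')[140:350,130:490]
cv2.imwrite('pics/s1.png',cv2.resize(a,None,fx=2.2,fy=2.2,interpolation=cv2.INTER_CUBIC))
```

```text
(no output)
```

View pics/s1.png

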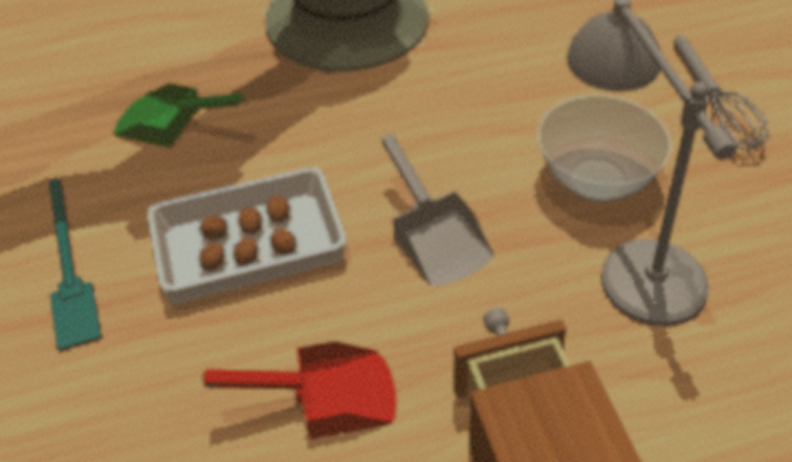

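Main view: the steel scoop is mid-picture, with the dish to its left. The bowl is under the shade on the right, the lamp post is behind it, and the green and red scoops are the look-alikes. I'll start toward the lamp with the gripper shut, taking measurements on the way.

```bash
python3 -m creep '[[[1,0.041,-0.018,-0.016,0,0,0],[1,0.041,-0.018,-0.016,0,0,0],[1,0.041,-0.018,-0.016,0,0,0],[1,0.041,-0.018,-0.016,0,0,0],[1,0.041,-0.018,-0.016,0,0,0],[1,0.041,-0.018,-0.016,0,0,0],[1,0.041,-0.018,-0.016,0,0,0],[1,0.041,-0.018,-0.016,0,0,0]]]'
cat > look.py <<'E'
from h import *
import sys,json
s=observe();f=grab_frame('wrist');save(f,sys.argv[1]+'.png')
s['tool_rot']=np.array(s['tool_rot']);open('log.txt','a').write(json.dumps([list(map(float,s['qpos'])),list(map(float,s['position'])),list(map(float,s['tool_rot']))])+'\n')
print(np.round(s['qpos'],3),np.round(s['position'],3),s['tool_rot'].round(3))
for t in sys.argv[2:]:
    z={'lamp_hinge':.29,'lamp_shade':.205,'scoop_grip':.058,'walnut0':.022}.get(t,0)
    for o in tip_of(f,t)[:6]: print(t,round(o['confidence'],2),np.round(o['position']),onplane(f,o['position'],z,s).round(3))
E
python3 look.py w1 pie_dish walnut0
python3 -m creep '[[[1,0.027,-0.0343,0,0,0,0],[1,0.027,-0.0343,0,0,0,0],[1,0.027,-0.0343,0,0,0,0],[1,0.027,-0.0343,0,0,0,0],[1,0.027,-0.0343,0,0,0,0],[1,0.027,-0.0343,0,0,0,0],[1,0.027,-0.0343,0,0,0,0]]]'
python3 look.py w2 scoop scoop_grip scoop_nose pie_dish walnut0
python3 -m creep '[[[1,0.011,-0.0437,0,0,0,0],[1,0.011,-0.0437,0,0,0,0],[1,0.011,-0.0437,0,0,0,0],[1,0.011,-0.0437,0,0,0,0],[1,0.011,-0.0437,0,0,0,0],[1,0.011,-0.0437,0,0,0,0],[1,0,0,0,0,0,0]]]'
python3 look.py w3 scoop scoop_grip scoop_nose bowl lamp_shade lamp_hinge
```

```text
clock: 2.5
position: [0.4413, -0.3797, 0.3602]
tool_rot: [3.141, -0.0, 0.259]
force: [-0.4, 0.5, 0.1]
grip_width: -0.0
finger_force: 0.0
[ 0.71   0.348 -0.139  1.536  0.05   1.26  -0.749] [ 0.441 -0.38   0.36 ] [ 3.141 -0.     0.259]
pie_dish 0.94 [223. 125.] [[ 0.44  -0.236  0.   ]]
walnut0 0.95 [244. 148.] [[ 0.42  -0.276  0.022]]
walnut0 0.91 [211. 138.] [[ 0.422 -0.229  0.022]]
walnut0 0.89 [192.  96.] [[ 0.472 -0.193  0.022]]
walnut0 0.72 [183. 141.] [[ 0.408 -0.19   0.022]]
walnut0 0.65 [254. 115.] [[ 0.468 -0.281  0.022]]
walnut0 0.65 [224. 106.] [[ 0.469 -0.237  0.022]]
clock: 3.35
position: [0.5615, -0.1, 0.3592]
tool_rot: [3.141, 0.0, 0.257]
force: [0.3, -0.7, 0.0]
grip_width: -0.0001
finger_force: 0.0
[ 0.274  0.335 -0.273  1.563  0.094  1.256 -1.327] [ 0.562 -0.1    0.359] [3.141 0.    0.257]
scoop 0.93 [242. 157.] [[0.522 0.007 0.   ]]
scoop 0.84 [383.  68.] [[ 0.694 -0.157  0.   ]]
scoop 0.44 [ 85. 153.] [[0.468 0.244 0.   ]]
scoop_grip 0.92 [465.  96.] [[ 0.683 -0.26   0.058]]
scoop_grip 0.61 [240. 229.] [[ 0.435 -0.019  0.058]]
scoop_grip 0.38 [259.  17.] [[0.705 0.01
[... 445 characters left out ...]
467 -0.241  0.022]]
walnut0 0.57 [350. 262.] [[ 0.408 -0.192  0.022]]
clock: 4.35
position: [0.5572, 0.1745, 0.3591]
tool_rot: [-3.139, 0.0, 0.264]
force: [-1.3, -0.9, 0.1]
grip_width: -0.0002
finger_force: 0.0
[-0.128  0.37  -0.385  1.524  0.14   1.276 -1.837] [0.557 0.175 0.359] [-3.139  0.     0.264]
scoop 0.96 [560. 122.] [[ 0.693 -0.161  0.   ]]
scoop 0.68 [418. 199.] [[0.523 0.007 0.   ]]
scoop_grip 0.77 [423. 271.] [[ 0.434 -0.016  0.058]]
scoop_nose 0.71 [425. 168.] [[0.572 0.014 0.   ]]
scoop_nose 0.64 [529. 107.] [[ 0.7   -0.104  0.   ]]
bowl 0.58 [261. 193.] [[0.47  0.243 0.   ]]
lamp_shade 0.32 [558. 302.] [[ 0.5   -0.098  0.205]]
lamp_hinge 0.65 [260.  35.] [[0.652 0.236 0.29 ]]
```

```bash
python3 -m creep '[[[1,0,0,0.03,0,0,0],[1,0,0,0.03,0,0,0],[1,0,0,0.031,0,0,0],[1,0.0055,-0.02,0,0,0,0],[1,0.0055,-0.02,0,0,0,0],[1,0.0046,-0.0135,0,0,0,0],[1,0.0046,-0.0135,0,0,0,0],[1,0.0046,-0.0135,0,0,0,0],[1,0.0046,-0.0135,0,0,0,0]]]'
python3 -m creep '[[[1,0.0115,-0.009,0,0,0,0],[1,0.0115,-0.009,0,0,0,0],[1,0.0115,-0.009,0,0,0,0],[1,0.0115,-0.009,0,0,0,0],[1,0.01,-0.0036,0,0,0,0],[1,0.01,-0.0036,0,0,0,0],[1,0,0,0,0,0,0]]]'
python3 - <<'E'
from h import *
s=observe();print(np.round(s['qpos'],3),s['force'])
for n in ['scene','side']:
    f=grab_frame(n);save(f,n+'1.png')
    for t,z in [('lamp_hinge',.29),('lamp_shade',.205),('bowl',0)]:
        for o in tip_of(f,t)[:2]: print(n,t,round(o['confidence'],2),np.round(o['position']),onplane(f,o['position'],z).round(3))
E
```

```text
clock: 5.6
position: [0.5629, 0.2687, 0.2685]
tool_rot: [3.141, -0.0, 0.258]
force: [-0.4, -3.4, -1.1]
grip_width: 0.0
finger_force: 1.0
clock: 6.3
position: [0.6156, 0.3281, 0.2679]
tool_rot: [-3.141, -0.0, 0.259]
force: [-0.3, -0.2, 0.1]
grip_width: -0.0
finger_force: 0.0
[-0.361  0.633 -0.366  1.327  0.227  1.222 -2.051] [-0.25487132 -0.17307604  0.07534414]
scene lamp_hinge 0.73 [445. 190.] [[0.657 0.233 0.29 ]]
scene lamp_shade 0.95 [501. 190.] [[0.618 0.428 0.205]]
scene lamp_shade 0.3 [345. 264.] [[ 0.73  -0.031  0.205]]
scene bowl 0.78 [402. 221.] [[0.465 0.246 0.   ]]
side lamp_hinge 0.76 [324. 108.] [[0.665 0.25  0.29 ]]
side lamp_shade 0.58 [291. 109.] [[0.629 0.41  0.205]]
side bowl 0.61 [284. 187.] [[0.476 0.244 0.   ]]
```

```bash
python3 -m creep '[[[1,-0.029,0.019,-0.0184,0,0,0],[1,-0.029,0.019,-0.0184,0,0,0],[1,-0.029,0.019,-0.0184,0,0,0],[1,-0.029,0.019,-0.0184,0,0,0],[1,-0.029,0.019,-0.0184,0,0,0]]]'
python3 look.py w4 bowl
python3 -m creep '[[[-1,-0.0176,0.0274,0.0286,0,0,0],[-1,-0.0176,0.0274,0.0286,0,0,0],[-1,-0.0176,0.0274,0.0286,0,0,0],[-1,-0.0176,0.0274,0.0286,0,0,0],[-1,-0.0176,0.0274,0.0286,0,0,0],[-1,-0.0176,0.0274,0.0286,0,0,0],[-1,-0.0176,0.0274,0.0286,0,0,0],[-1,0,0,0,0,0,0]]]'
python3 look.py w5 scoop scoop_grip scoop_nose
python3 - <<'E'
from h import *
import json
# dish yaw & walnuts, from scene+side clouds: rim points
f=grab_frame('scene');P=[]
o=outline_of(f,'pie_dish')
if o: P.append(cloud(f,o[0]['region']))
f2=grab_frame('side');o=outline_of(f2,'pie_dish')
if o: P.append(cloud(f2,o[0]['region']))
for p in P:
    p=p[(p[:,2]>.033)&(p[:,2]<.045)]; r=cv2.minAreaRect(p[:,:2].astype(np.float32));print(len(p),r)
o=outline_of(f,'scoop')
for q in o:
    p=cloud(f,q['region']); 
    if abs(np.median(p[:,1]))<.05:
        h=p[(p[:,0]<.46)&(p[:,2]>.03)];print('handle',np.median(h,0),np.polyfit(h[:,0],h[:,1],1))
# kinematic fit
L=[json.loads(l) for l in open('log.txt')]; L.append([[1.242,.522,-.036,1.6,.021,1.021,-.113],[.16,-.604,.231],[-3.14,0,.259]]); L.append([[-.361,.633,-.366,1.327,.227,1.222,-2.051],[.6156,.3281,.2679],[3.141,0,.259]])
from scipy.optimize import least_squares
import itertools
def fk(q,p,sg):
    d,a,b,c,o1,e,o7=p; R=Ro.from_euler('z',o1); x=np.array([0,0,d])
    ax=['z','y','z','y','z','y','z']; off=[0,0,a,0,b,0,c]
    for i in range(7):
        R=R*Ro.from_euler(ax[i],sg[i]*q[i]); 
        l={1:a,3:b,6:c}.get(i)
        if i==1 or i==3: x=x+R.apply([e if i==1 else -e,0,l])
        if i==6: x=x+R.apply([0,0,c])
    return x,(R*Ro.from_euler('z',o7))
best=None
for sg in itertools.product([1,-1],repeat=4):
    g=[sg[0],1,sg[1],1,sg[2],1,sg[3]]
    for o1 in (-2.5,2.5,0):
        def res(p):
            r=[]
            for q,x,a in L:
                X,R=fk(q,p,g); r+=list((X-x)*5)+list(.3*(R.inv()*Ro.from_euler('xyz',a)).as_rotvec())
            return r
        s=least_squares(res,[.3,.4,.4,.25,o1,0,0])
        if best is None or s.cost<best[0]: best=(s.cost,g,s.x)
print(best)
E
```

```text
clock: 7.2
position: [0.4982, 0.1968, 0.3611]
tool_rot: [3.141, -0.0, 0.259]
force: [0.5, -0.2, 1.2]
grip_width: 0.0003
finger_force: 0.0
[-0.172  0.283 -0.403  1.641  0.116  1.241 -1.911] [0.498 0.197 0.361] [ 3.141 -0.     0.259]
bowl 0.88 [283. 161.] [[0.467 0.244 0.   ]]
bowl 0.46 [448. 239.] [[ 0.412 -0.042  0.   ]]
clock: 8.1
position: [0.4266, -0.0223, 0.1573]
tool_rot: [-3.141, 0.005, 0.255]
force: [-0.5, -0.3, 0.9]
grip_width: 0.0855
finger_force: 0.0
[ 0.154  0.341 -0.294  2.154  0.157  0.672 -1.563] [ 0.427 -0.022  0.157] [-3.141  0.005  0.255]
scoop 0.65 [315.  63.] [[0.523 0.007 0.   ]]
scoop_grip 0.85 [314. 193.] [[ 0.431 -0.017  0.058]]
scoop_grip 0.64 [606. 215.] [[ 0.471 -0.244  0.058]]
756 ((0.44618335366249084, -0.23591399192810059), (0.15448713302612305, 0.2340145707130432), 1.6966840028762817)
648 ((0.4439087510108948, -0.23516222834587097), (0.15120257437229156, 0.2331828624010086), 1.7430176734924316)
(np.float64(0.004723339091940911), [-1, 1, -1, 1, -1, 1, -1], array([ 2.97740919,  0.52582493,  0.40346066,  2.99966189, -0.09220207,
        0.01507928,  1.47848057]))
```

View pics/w5.png

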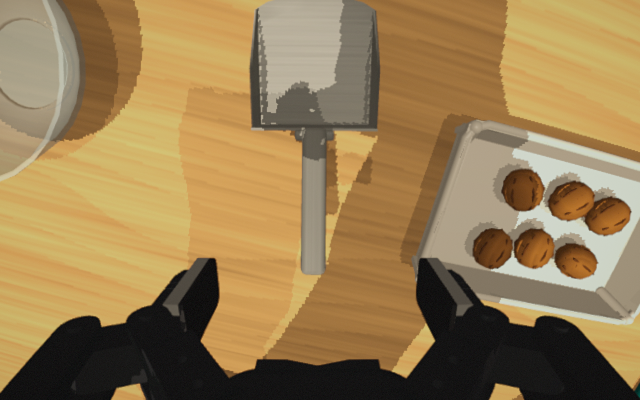

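The view shows the handle centred and square between the fingers (column 314, rows 130–270), so I'll descend and grip it.

```bash
python3 -m creep '[[[-1,0.0057,-0.0045,0.02,0,0,0],[-1,0,0,0.03,0,0,0],[-1,0,0,0.03,0,0,0],[-1,0,0,0.025,0,0,0],[-1,0,0,0.015,0,0,0],[-1,0,0,0,0,0,0]]]'
python3 -m creep '[[[1,0,0,0,0,0,0],[1,0,0,0,0,0,0],[1,0,0,0,0,0,0],[1,0,0,0,0,0,0],[1,0,0,0,0,0,0],[1,0,0,0,0,0,0],[1,0,0,0,0,0,0]]]' 110
python3 -m creep '[[[1,0,0,-0.02,0,0,0],[1,0,0,-0.02,0,0,0],[1,0,0,-0.02,0,0,0],[1,0,0,-0.02,0,0,0],[1,0,0,-0.02,0,0,0],[1,0,0,0,0,0,0]]]'
python3 look.py w6
python3 - <<'E'
from h import *
f=grab_frame('side');save(f,'side2.png');s=observe()
for t in ['scoop','scoop_nose','scoop_grip']:
    for o in tip_of(f,t)[:3]: print(t,round(o['confidence'],2),np.round(o['position']),onplane(f,o['position'],s['position'][2]-.039+(.058 if t=='scoop_grip' else 0)).round(3))
E
```

```text
clock: 9.15
position: [0.4329, -0.0129, 0.0388]
tool_rot: [-3.141, 0.003, 0.26]
force: [0.0, 0.7, 1.0]
grip_width: 0.0855
finger_force: 0.0
clock: 9.85
position: [0.4341, -0.0134, 0.0406]
tool_rot: [3.141, -0.001, 0.259]
force: [-1.9, -0.3, 10.1]
grip_width: 0.016
finger_force: 107.1
clock: 10.45
position: [0.4347, -0.0133, 0.142]
tool_rot: [3.141, -0.003, 0.258]
force: [-0.1, 1.1, -2.0]
grip_width: 0.0156
finger_force: 107.9
[ 0.136  0.376 -0.298  2.156  0.185  0.63  -1.604] [ 0.435 -0.013  0.142] [ 3.141e+00 -3.000e-03  2.580e-01]
scoop 0.91 [400. 228.] [[ 0.638 -0.208  0.101]]
scoop 0.86 [333. 203.] [[0.526 0.003 0.101]]
scoop 0.36 [356. 264.] [[ 0.433 -0.23   0.101]]
scoop_nose 0.81 [346. 195.] [[0.584 0.005 0.101]]
scoop_nose 0.73 [302. 381.] [[ 0.119 -0.399  0.101]]
scoop_nose 0.61 [391. 218.] [[ 0.639 -0.163  0.101]]
scoop_grip 0.93 [299. 319.] [[ 0.187 -0.288  0.159]]
scoop_grip 0.9 [314. 211.] [[ 0.424 -0.025  0.159]]
scoop_grip 0.79 [420. 234.] [[ 0.631 -0.284  0.159]]
```

View pics/w6.png

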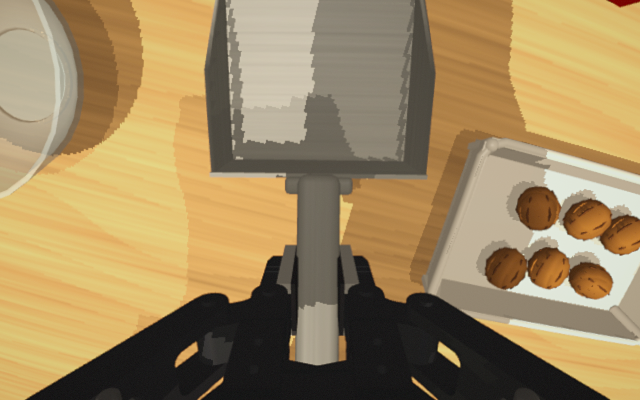

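The scoop is held square: handle between the pads at column 318, back wall at row 175. Next I'll check how it sits in the tool frame and compute the approach rows.

```bash
cat > plan.py <<'E'
from h import *
N=np.array([.145,0,.0406])      # nose in tool frame
C=np.array([.444,-.2355]); PSI=91.7
def pose(nose,psi,th,n=N):      # th>0 nose down
    R=Ro.from_euler('z',psi,degrees=True)*Ro.from_euler('y',th,degrees=True)*Ro.from_euler('x',180,degrees=True)
    return np.array(nose)-R.apply(n),R
def dish(u,z,v=0):
    a=np.radians(PSI); return np.array([C[0]+u*np.cos(a)-v*np.sin(a),C[1]+u*np.sin(a)+v*np.cos(a),z])
def start():
    s=observe(); R=Ro.from_euler('xyz',s['tool_rot']); e=(R*Ro.from_euler('x',-180,degrees=True)).as_euler('ZYX',degrees=True)
    return np.array(s['position'])+R.apply(N),e[0],e[1]
def rows(start,wps):
    p0,R0=pose(*start); cur=start; print('start TCP',p0.round(3),'psi,th',np.round(start[1:],1))
    for nose,psi,th,n in wps:
        for k in range(1,n+1):
            a=k/n; p,R=pose(np.array(cur[0])*(1-a)+np.array(nose)*a,cur[1]*(1-a)+psi*a,cur[2]*(1-a)+th*a)
            d=R0.inv().apply(p-p0); w=np.degrees((R0.inv()*R).as_rotvec())
            d=d.round(4);w=w.round(2)
            print('[1,'+','.join('%g'%x for x in (*d,*w))+']', end=' ' if np.linalg.norm(d)<.05 and np.linalg.norm(w)<8.59 else ' !!! '); print()
            p0=p0+R0.apply(d);R0=R0*Ro.from_rotvec(w,degrees=True)
        print('--TCP',p0.round(3)); cur=(nose,psi,th)
E
python3 - <<'E'
from plan import *
s=observe();f=grab_frame('wrist');T=np.array(f['T_tool_cam'])
m=np.zeros((400,640),bool);m[20:150,250:390]=1
v,u=np.nonzero(m);z=f['range_z'][v,u];ok=z>0
P=(ray(f,np.c_[u,v])*z[:,None])[ok]@T[:3,:3].T+T[:3,3]
P=P[(P[:,2]>.025)&(P[:,2]<.06)]
A=np.c_[P[:,:2],np.ones(len(P))];c=np.linalg.lstsq(A,P[:,2],rcond=None)[0];print('floor plane z=ax+by+c',c,'x range',P[:,0].min(),P[:,0].max())
st=start();print(st)
rows(st,[((.50,-.02,.22),55,8,6),(dish(-.082,.17),PSI,30,6),(dish(-.082,.09),PSI,52,4)])
E
```

```text
floor plane z=ax+by+c [0.00553028 0.00371773 0.03986738] x range 0.04632271709190061 0.1104737916844852
(array([0.57337362, 0.02388253, 0.09853008]), np.float64(14.83047547809336), np.float64(0.08145523056433507))
start TCP [ 0.433 -0.013  0.139] psi,th [14.8  0.1]
[1,-0.0118,0.0207,-0.0236,-0.09,-1.32,-6.69] 
[1,-0.0126,0.019,-0.0232,-0.24,-1.32,-6.7] 
[1,-0.0132,0.0172,-0.0229,-0.39,-1.31,-6.68] 
[1,-0.0137,0.0154,-0.0226,-0.55,-1.32,-6.67] 
[1,-0.0139,0.0136,-0.0223,-0.7,-1.32,-6.66] 
[1,-0.0139,0.0118,-0.0219,-0.86,-1.32,-6.64] 
--TCP [ 0.421 -0.133  0.28 ]
[1,-0.0405,0.0354,0.0053,-1.04,-3.66,-6.03] !!! 
[1,-0.0415,0.0298,0.0084,-1.43,-3.67,-5.95] !!! 
[1,-0.0416,0.0242,0.0117,-1.81,-3.66,-5.84] 
[1,-0.0411,0.0182,0.0148,-2.17,-3.66,-5.72] 
[1,-0.0398,0.0123,0.0176,-2.54,-3.67,-5.57] 
[1,-0.0378,0.0061,0.0203,-2.89,-3.66,-5.39] 
--TCP [ 0.45  -0.423  0.278]
[1,0.0146,-0,0.0036,0,-5.5,0] 
[1,0.0162,-0,0.0026,0,-5.5,0] 
[1,0.0176,-0,0.0014,0,-5.5,0] 
[1,0.0191,-0,0,0,-5.5,-0] 
--TCP [ 0.448 -0.375  0.229]
```

```bash
sed -i 's/.0406\]/.042]/' plan.py
python3 -m creep '[[[1,-0.012,0.021,-0.024,-0.1,-1.3,-6.7],[1,-0.0125,0.019,-0.023,-0.2,-1.3,-6.7],[1,-0.013,0.017,-0.023,-0.4,-1.3,-6.7],[1,-0.0135,0.0155,-0.0225,-0.5,-1.3,-6.7],[1,-0.014,0.0135,-0.022,-0.7,-1.3,-6.7],[1,-0.014,0.012,-0.022,-0.9,-1.3,-6.6]]]'
python3 -m creep '[[[1,-0.035,0.031,0.004,-0.9,-3.1,-5.2],[1,-0.035,0.027,0.006,-1.1,-3.1,-5.1],[1,-0.036,0.022,0.009,-1.4,-3.1,-5.1],[1,-0.036,0.018,0.011,-1.7,-3.1,-5],[1,-0.035,0.014,0.013,-2,-3.1,-4.9],[1,-0.034,0.009,0.016,-2.3,-3.1,-4.8],[1,-0.032,0.005,0.018,-2.5,-3.1,-4.6],[1,0,0,0,0,0,0]]]'
python3 look.py w7 walnut0
cat > kin.py <<'E'
from plan import *
import json
from scipy.optimize import least_squares
G=[-1,1,-1,1,-1,1,-1]
def fk(q,p):
    d,a,b,c,o1,e,o7=p; R=Ro.from_euler('z',o1); x=np.array([0,0,d])
    for i,axn in enumerate('zyzyzyz'):
        R=R*Ro.from_euler(axn,G[i]*q[i])
        if i in(1,3): x=x+R.apply([e if i==1 else -e,0,a if i==1 else b])
    return x+R.apply([0,0,c]),R*Ro.from_euler('z',o7)
def fit():
    L=[json.loads(l) for l in open('log.txt')]; L.append([[1.242,.522,-.036,1.6,.021,1.021,-.113],[.16,-.604,.231],[-3.14,0,.259]]); L.append([[-.361,.633,-.366,1.327,.227,1.222,-2.051],[.6156,.3281,.2679],[3.141,0,.259]])
    def res(p):
        r=[]
        for q,x,a in L:
            X,R=fk(q,p); r+=list((X-x)*5)+list((R.inv()*Ro.from_euler('xyz',a)).as_rotvec())
        return r
    s=least_squares(res,[.36,.526,.403,.38,-.09,.015,1.48]);return s.x,np.abs(s.fun).max()
LO=np.array([-2.91,-.3,-1.5,.17,-1.26,.16,-2.52]);HI=np.array([2.91,2.13,1.42,2.43,4.41,1.93,2.52])
def ik(p,R,q0,P):
    f=lambda q:np.r_[(fk(q,P)[0]-p)*20,(fk(q,P)[1].inv()*R).as_rotvec()*5,(q-q0)*.02]
    s=least_squares(f,np.clip(q0,LO+.02,HI-.02),bounds=(LO,HI));return s.x,np.abs(s.fun[:6]).max()
E
python3 - <<'E'
from kin import *
P,e=fit();print(P.round(3),e)
q=np.array(observe()['qpos'])
B=(.467,.245)
def chk(nm,nose,psi,th):
    global q
    q,r=ik(*pose(nose,psi,th),q,P);print(nm,q.round(2),'res',round(r,3),'marg',np.minimum(q-LO,HI-q).min().round(2))
chk('d1',dish(-.082,.008),PSI,52);chk('d2',dish(-.03,.008),PSI,27);chk('d3',dish(.02,.008),PSI,4);chk('d4',dish(.092,.008),PSI,2);chk('lift',dish(.05,.2),PSI,-25)
chk('mid',(.47,.0,.22),PSI,-25);q1=q.copy()
for psi in (91.7,70,50):
    q=q1.copy()
    a=np.radians(psi);h=np.array([np.cos(a),np.sin(a)])
    for th in (-25,0,30,50,65): chk('pour%d %d'%(psi,th),(*(np.array(B)-h*.03),.10),psi,th)
st=start();print(st)
rows(st,[(dish(-.082,.10),PSI,52,5),(dish(-.082,.02),PSI,52,5)])
E
```

```text
clock: 11.35
position: [0.421, -0.1344, 0.2813]
tool_rot: [-3.141, 0.138, 0.965]
force: [-0.1, -0.3, -3.3]
grip_width: 0.0161
finger_force: 108.0
clock: 12.15
position: [0.4505, -0.4267, 0.2779]
tool_rot: [3.141, 0.518, 1.605]
force: [-1.0, 0.9, -1.9]
grip_width: 0.0165
finger_force: 107.8
[ 0.634  0.357 -0.272  1.867  0.779  0.862 -0.08 ] [ 0.451 -0.427  0.278] [3.141 0.518 1.605]
[ 0.314  0.535  0.415  0.335 -0.097  0.004  1.475] 0.07493082641561602
d1 [ 0.36  0.64 -0.28  2.19  1.61  1.02 -1.24] res 0.0 marg 0.24
d2 [ 0.73  0.61 -0.49  2.06  1.25  0.73 -0.68] res 0.0 marg 0.37
d3 [ 1.07  0.79 -0.78  1.91  0.89  0.79 -0.21] res 0.0 marg 0.52
d4 [ 1.    0.77 -0.79  2.    0.88  0.74 -0.32] res 0.0 marg 0.43
lift [ 1.32  0.94 -1.13  1.58  0.45  1.3   0.19] res 0.0 marg 0.37
mid [ 1.18  0.81 -1.19  1.83  0.35  1.08 -0.07] res 0.0 marg 0.31
pour91 -25 [ 0.72  0.83 -0.97  2.11  0.43  0.55 -0.41] res 0.0 marg 0.32
pour91 0 [ 0.36  0.54 -0.82  2.06  0.57  0.78 -0.79] res 0.0 marg 0.37
pour91 30 [-0.15  0.56 -0.69  1.88  0.77  1.31 -1.19] res 0.0 marg 0.55
pour91 50 [-0.45  0.71 -0.58  1.71 
[... 707 characters left out ...]
-0.88  1.52  0.53  1.93 -1.92] res 0.0 marg 0.0
pour50 65 [-1.08  1.01  0.74  1.32  0.01  1.93 -0.98] res 0.158 marg 0.0
(array([ 0.44891789, -0.31806183,  0.17052735]), np.float64(91.82958386927666), np.float64(29.513535085800708))
start TCP [ 0.452 -0.424  0.279] psi,th [91.8 29.5]
[1,0.0108,-0.0005,0.001,0.01,-4.5,0.02] 
[1,0.0117,-0.0006,0.0003,0.02,-4.49,0.02] 
[1,0.0127,-0.0005,-0.0002,0.02,-4.5,0.02] 
[1,0.0134,-0.0005,-0.0011,0.01,-4.5,0.02] 
[1,0.0143,-0.0005,-0.0018,0.02,-4.5,0.02] 
--TCP [ 0.448 -0.374  0.24 ]
[1,0.0126,-0,0.0099,0,0,-0] 
[1,0.0126,-0,0.0098,0,0,-0] 
[1,0.0126,-0,0.0099,0,0,-0] 
[1,0.0126,-0,0.0098,0,0,-0] 
[1,0.0126,-0,0.0099,0,0,-0] 
--TCP [ 0.448 -0.374  0.16 ]
```

```bash
python3 -m creep '[[[1,0.011,-0.0005,0.001,0,-4.5,0],[1,0.012,-0.0005,0,0,-4.5,0],[1,0.0127,-0.0005,0,0,-4.5,0],[1,0.0134,-0.0005,-0.001,0,-4.5,0],[1,0.0143,-0.0005,-0.002,0,-4.5,0],[1,0.0126,0,0.0099,0,0,0],[1,0.0126,0,0.0099,0,0,0],[1,0.0126,0,0.0099,0,0,0],[1,0,0,0,0,0,0]]]'
python3 look.py w8
python3 - <<'E'
from plan import *
st=start();print(st)
for n in ('scene','side'):
    f=grab_frame(n);save(f,n+'3.png')
    px=project(f,[st[0],dish(-.116,.04),dish(-.1,.006)]);print(n,px.round())
    for o in tip_of(f,'scoop_nose')[:3]:print(o)
a=cv2.imread('pics/scene3.png')[200:300,180:320];b=cv2.imread('pics/side3.png')[220:320,290:430]
cv2.imwrite('pics/c3.png',cv2.resize(np.vstack([a,b]),None,fx=3,fy=3,interpolation=cv2.INTER_CUBIC))
rows(st,[(dish(-.082,.012),PSI,52,4)])
E
```

```text
clock: 13.15
position: [0.4488, -0.3722, 0.1911]
tool_rot: [3.139, 0.908, 1.604]
force: [-0.7, -0.8, -1.1]
grip_width: 0.0156
finger_force: 107.9
[ 0.265  0.542 -0.181  2.159  1.415  1.004 -1.024] [ 0.449 -0.372  0.191] [3.139 0.908 1.604]
(array([ 0.44732416, -0.31645979,  0.0520853 ]), np.float64(91.83581597232993), np.float64(52.03514449118393))
scene [[211. 246.]
 [199. 252.]
 [207. 259.]]
{'position': [309.2, 315.5], 'confidence': 0.87}
{'position': [210.7, 250.3], 'confidence': 0.85}
{'position': [188.0, 189.2], 'confidence': 0.48}
side [[377. 291.]
 [385. 302.]
 [379. 303.]]
{'position': [380.2, 291.3], 'confidence': 0.79}
{'position': [302.3, 377.2], 'confidence': 0.75}
{'position': [389.6, 220.2], 'confidence': 0.58}
start TCP [ 0.449 -0.373  0.192] psi,th [91.8 52. ]
[1,0.0077,-0.0003,0.0064,0.03,0.01,0.02] 
[1,0.0078,-0.0002,0.0064,0.02,0.01,0.02] 
[1,0.0077,-0.0003,0.0063,0.03,0.01,0.02] 
[1,0.0078,-0.0003,0.0064,0.03,0.01,0.02] 
--TCP [ 0.448 -0.374  0.152]
```

View pics/c3.png

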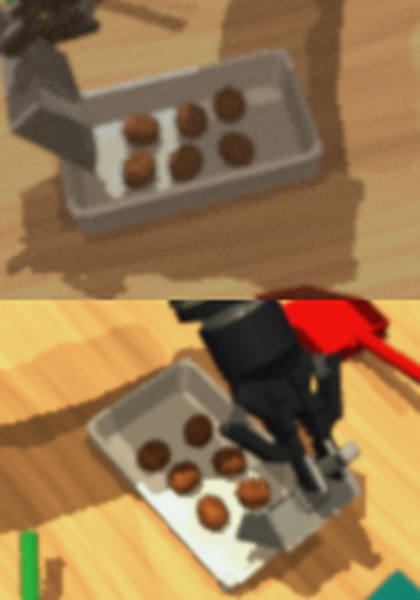

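The scoop nose hangs over the dish's free end (scene crop 85,160), between the rim and the nuts. I'll descend watching the force.

```bash
python3 -m creep '[[[1,0.0077,0,0.0064,0,0,0],[1,0.0077,0,0.0064,0,0,0],[1,0.0077,0,0.0064,0,0,0],[1,0.0023,0,0.0018,0,0,0],[1,0,0,0,0,0,0]]]'
python3 - <<'E'
from plan import *
s=observe();print(s['force'],s['moment']);st=start();print(st)
for n in ('scene','side'):
    f=grab_frame(n);save(f,n+'4.png');print(project(f,[st[0]]).round())
    for o in tip_of(f,'scoop_nose')[:2]:print(o)
a=cv2.imread('pics/scene4.png')[200:300,180:320];b=cv2.imread('pics/side4.png')[220:320,290:430]
cv2.imwrite('pics/c4.png',cv2.resize(np.vstack([a,b]),None,fx=3,fy=3,interpolation=cv2.INTER_CUBIC))
E
```

```text
clock: 13.9
position: [0.4486, -0.3742, 0.1591]
tool_rot: [3.138, 0.909, 1.602]
force: [0.2, -0.7, -1.8]
grip_width: 0.0155
finger_force: 108.0
[ 0.24211242 -0.68824044 -1.801464  ] [ 1.11302287  0.0176705  -0.07002842]
(array([ 0.44702961, -0.31826165,  0.01896041]), np.float64(91.8048380344901), np.float64(52.069497143635495))
[[213. 254.]]
{'position': [217.1, 252.5], 'confidence': 0.97}
{'position': [307.1, 318.4], 'confidence': 0.84}
[[376. 297.]]
{'position': [301.2, 378.6], 'confidence': 0.77}
{'position': [376.3, 298.3], 'confidence': 0.75}
```

View pics/c4.png

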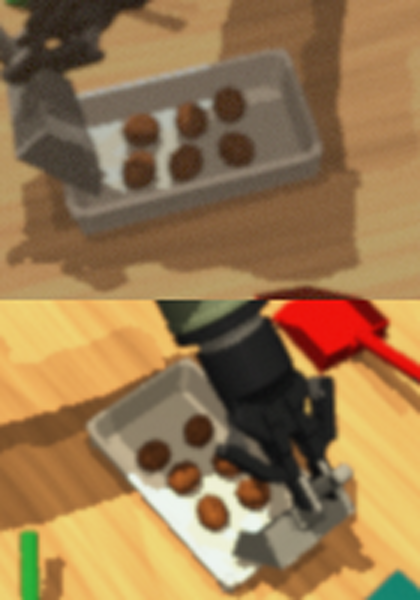

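```bash
for i in 1; do python3 -m creep '[[[1,0.0039,0,0.0031,0,0,0],[1,0,0,0,0,0,0]]]'; python3 -m creep '[[[1,0.0024,0,0.0019,0,0,0],[1,0,0,0,0,0,0]]]'; python3 -m creep '[[[1,0.0016,0,0.0012,0,0,0],[1,0,0,0,0,0,0]]]';done
python3 - <<'E'
from plan import *
s=observe();print(s['force'],s['moment']);st=start();print(st)
E
```

```text
clock: 14.3
position: [0.4488, -0.3743, 0.1546]
tool_rot: [3.136, 0.909, 1.601]
force: [-0.3, -0.3, -1.6]
grip_width: 0.016
finger_force: 108.0
clock: 14.5
position: [0.4488, -0.3743, 0.1516]
tool_rot: [3.136, 0.909, 1.601]
force: [-0.4, -0.3, -2.3]
grip_width: 0.0154
finger_force: 108.0
clock: 14.7
position: [0.4489, -0.3743, 0.1497]
tool_rot: [3.136, 0.909, 1.601]
force: [-0.3, -0.5, -1.8]
grip_width: 0.016
finger_force: 108.0
[-0.31219799 -0.52514187 -1.81361501] [1.09047406 0.02250079 0.03827319]
(array([ 0.44747516, -0.31834097,  0.00953778]), np.float64(91.71583629442107), np.float64(52.083229424797615))
```

Run:
```python
from plan import *
rows(start(),[(dish(-.06,.0075),PSI,40,3),(dish(-.03,.0075),PSI,28,4),(dish(0,.0075),PSI,20,4),(dish(.012,.0075),PSI,12,2),(dish(.025,.0075),PSI,4,2)])
```

```text
start TCP [ 0.449 -0.374  0.15 ] psi,th [91.7 52.1]
[1,0.0026,-0.0003,0.0047,0,4.03,0] 
[1,0.0031,-0.0004,0.005,0.01,4.03,0.01] 
[1,0.0033,-0.0003,0.0055,0,4.02,0] 
--TCP [ 0.448 -0.38   0.133]
[1,0.0038,-0,0.0028,0,3,0] 
[1,0.004,-0,0.0032,0,3,0] 
[1,0.0042,-0,0.0034,0,3,0] 
[1,0.0044,-0,0.0038,0,3,0] 
--TCP [ 0.448 -0.374  0.113]
[1,0.0052,-0,0.0016,0,2,0] 
[1,0.0054,-0,0.0018,0,2,0] 
[1,0.0055,-0,0.002,0,2,0] 
[1,0.0056,-0,0.0023,0,2,0] 
--TCP [ 0.448 -0.357  0.097]
[1,0.003,-0,0.0081,0,4,0] 
[1,0.0032,-0,0.0086,0,4,0] 
--TCP [ 0.448 -0.357  0.079]
[1,0.0038,-0,0.0089,0,4,0] 
[1,0.0039,-0,0.0093,0,4,0] 
--TCP [ 0.447 -0.352  0.059]
```

```bash
python3 -m creep '[[[1,0.0026,-0.0003,0.0047,0,4,0],[1,0.0031,-0.0004,0.005,0,4,0],[1,0.0033,-0.0003,0.0055,0,4,0],[1,0.0038,0,0.0028,0,3,0],[1,0.004,0,0.0032,0,3,0]]]'
python3 -m creep '[[[1,0.0042,0,0.0034,0,3,0],[1,0.0044,0,0.0038,0,3,0],[1,0.0052,0,0.0016,0,2,0],[1,0.0054,0,0.0018,0,2,0],[1,0.0055,0,0.002,0,2,0],[1,0.0056,0,0.0023,0,2,0]]]'
python3 - <<'E'
from plan import *
s=observe();print(s['force'],s['moment']);st=start();print(st)
for n in ('scene','side'):
    f=grab_frame(n);save(f,n+'5.png');print(project(f,[st[0]]).round())
    for o in tip_of(f,'walnut0')[:7]:
        X=onplane(f,o['position'],.024)[0];print(round(o['confidence'],2),X.round(3))
rows(st,[(dish(.012,.0075),PSI,12,2),(dish(.025,.0075),PSI,4,2),(dish(.07,.0075),PSI,2,6)])
E
```

```text
clock: 15.2
position: [0.4481, -0.3774, 0.1237]
tool_rot: [3.137, 0.593, 1.602]
force: [-0.1, -0.4, -2.0]
grip_width: 0.0155
finger_force: 108.0
clock: 15.8
position: [0.4474, -0.3574, 0.0966]
tool_rot: [3.138, 0.35, 1.604]
force: [-0.3, 0.2, -2.3]
grip_width: 0.016
finger_force: 108.0
[-0.32460838  0.1831332  -2.34320042] [ 0.41305171  0.03835949 -0.01686194]
(array([ 0.4435354 , -0.23559607,  0.00752991]), np.float64(91.88851193053468), np.float64(20.025570722386245))
[[243. 249.]]
0.68 [ 0.394 -0.242  0.024]
0.5 [ 0.433 -0.209  0.024]
0.49 [ 0.463 -0.179  0.024]
0.46 [ 0.423 -0.175  0.024]
0.39 [ 0.473 -0.232  0.024]
0.39 [ 0.503 -0.199  0.024]
[[357. 279.]]
0.59 [ 0.475 -0.2    0.024]
0.52 [ 0.399 -0.244  0.024]
0.49 [ 0.455 -0.178  0.024]
0.46 [ 0.41  -0.174  0.024]
0.45 [ 0.485 -0.221  0.024]
0.38 [ 0.422 -0.202  0.024]
start TCP [ 0.448 -0.357  0.097] psi,th [91.9 20. ]
[1,0.0031,0,0.0082,0.03,4.01,0.09] 
[1,0.0032,0.0001,0.0086,0.02,4.02,0.09] 
--TCP [ 0.448 -0.357  0.079]
[1,0.0038,-0,0.0089,0,4,0] 
[1,0.0039,-0,0.0093,0,4,0] 
--TCP [ 0.447 -0.352  0.059]
[1,0.0072,-0,0.0003,0,0.33,0] 
[1,0.0073,-0,0.0004,0,0.33,0] 
[1,0.0072,-0,0.0004,0,0.34,0] 
[1,0.0072,-0,0.0004,0,0.33,0] 
[1,0.0073,-0,0.0005,0,0.33,0] 
[1,0.0072,-0,0.0006,0,0.34,0] 
--TCP [ 0.446 -0.309  0.054]
```

Run:
```python
import cv2,numpy as np
a=cv2.imread('pics/scene5.png')[200:300,180:320];b=cv2.imread('pics/side5.png')[220:320,290:430]
cv2.imwrite('pics/c5.png',cv2.resize(np.hstack([a,b]),None,fx=2.85,fy=2.85,interpolation=cv2.INTER_CUBIC))
```

```text
(no output)
```

View pics/c5.png

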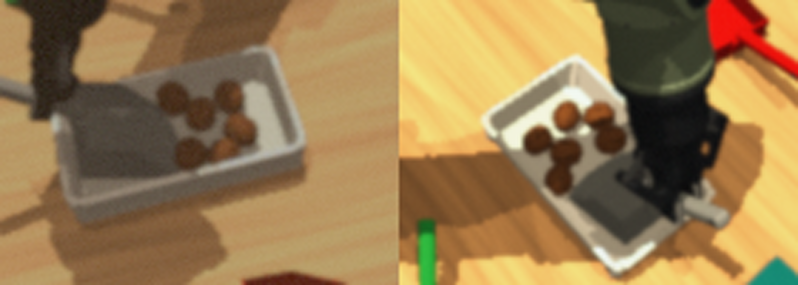

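All six nuts are ahead of the lip, one at its robot-side corner (side crop 558,180). I'll shift the scoop 6 mm toward that side while flattening it and pushing on.

```bash
python3 -m creep '[[[1,0.0005,-0.003,0.0045,0,2,0],[1,0.0005,-0.003,0.0045,0,2,0],[1,0.0036,0,0.0082,0,4,0],[1,0.0037,0,0.0086,0,4,0],[1,0.0038,0,0.0089,0,4,0],[1,0.0072,0,0.0003,0,0.3,0],[1,0.0072,0,0.0003,0,0.3,0]]]'
python3 - <<'E'
from plan import *
s=observe();print(s['force'],s['moment']);st=start();print(st)
for n in ('scene','side'):
    f=grab_frame(n);save(f,n+'6.png')
    for o in tip_of(f,'walnut0')[:7]:
        X=onplane(f,o['position'],.024)[0];print(round(o['confidence'],2),X.round(3))
rows(st,[(dish(.092,.0075,.003),PSI,2,10)])
a=cv2.imread('pics/scene6.png')[200:300,180:320];b=cv2.imread('pics/side6.png')[220:320,290:430]
cv2.imwrite('pics/c6.png',cv2.resize(np.hstack([a,b]),None,fx=2.85,fy=2.85,interpolation=cv2.INTER_CUBIC))
E
```

```text
clock: 16.7
position: [0.4407, -0.3394, 0.0586]
tool_rot: [3.139, 0.062, 1.604]
force: [-0.0, 0.4, -1.9]
grip_width: 0.016
finger_force: 108.0
[-0.02141441  0.4256833  -1.87062948] [-0.03632373 -0.01119853 -0.00556132]
(array([ 0.43607399, -0.19735238,  0.00774682]), np.float64(91.91624726946236), np.float64(3.539060328895836))
0.69 [ 0.404 -0.198  0.024]
0.65 [ 0.435 -0.187  0.024]
0.6 [ 0.492 -0.161  0.024]
0.55 [ 0.463 -0.157  0.024]
0.45 [ 0.478 -0.189  0.024]
0.4 [ 0.421 -0.162  0.024]
0.6 [ 0.485 -0.185  0.024]
0.55 [ 0.416 -0.155  0.024]
0.49 [ 0.474 -0.165  0.024]
0.48 [ 0.422 -0.179  0.024]
0.44 [ 0.448 -0.152  0.024]
0.43 [ 0.402 -0.186  0.024]
start TCP [ 0.441 -0.339  0.059] psi,th [91.9  3.5]
[1,0.0052,0.0003,0.0001,0,0.15,0.02] 
[1,0.0053,0.0004,0.0001,0,0.16,0.02] 
[1,0.0052,0.0003,0.0001,0,0.15,0.02] 
[1,0.0053,0.0004,0.0001,0,0.16,0.03] 
[1,0.0052,0.0003,0.0002,0.01,0.15,0.02] 
[1,0.0053,0.0003,0.0001,-0,0.15,0.02] 
[1,0.0052,0.0004,0.0002,-0,0.16,0.02] 
[1,0.0053,0.0003,0.0002,-0,0.15,0.02] 
[1,0.0052,0.0003,0.0002,-0,0.16,0.02] 
[1,0.0052,0.0004,0.0002,0,0.15,0.03] 
--TCP [ 0.443 -0.287  0.055]
```

View pics/c6.png

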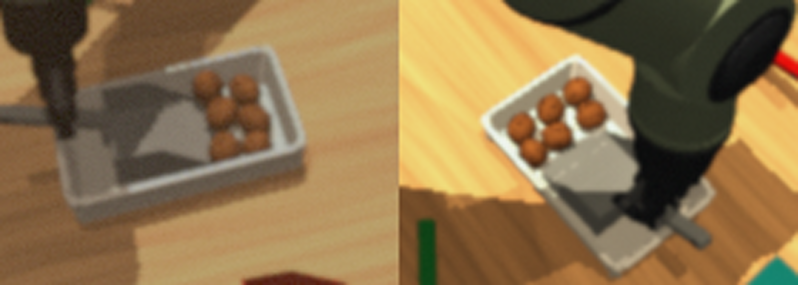

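The six nuts now stand in two rows of three against the far wall, right in front of the lip. I'll push under them.

```bash
python3 -m creep '[[[1,0.0052,0.0003,0.0002,0,0.15,0],[1,0.0052,0.0003,0.0002,0,0.15,0],[1,0.0052,0.0003,0.0002,0,0.15,0],[1,0.0052,0.0003,0.0002,0,0.15,0],[1,0.0052,0.0003,0.0002,0,0.15,0]]]'
python3 -m creep '[[[1,0.0052,0.0003,0.0002,0,0.15,0],[1,0.0052,0.0003,0.0002,0,0.15,0],[1,0.0052,0.0003,0.0002,0,0.15,0],[1,0.0052,0.0003,0.0002,0,0.15,0]]]'
python3 - <<'E'
from plan import *
s=observe();print(s['force'],s['moment']);st=start();print(st)
for n in ('scene','side'):
    f=grab_frame(n);save(f,n+'7.png')
    for o in tip_of(f,'walnut0')[:7]:
        X=onplane(f,o['position'],.026)[0];print(round(o['confidence'],2),X.round(3))
a=cv2.imread('pics/scene7.png')[200:300,180:320];b=cv2.imread('pics/side7.png')[220:320,290:430]
cv2.imwrite('pics/c7.png',cv2.resize(np.hstack([a,b]),None,fx=2.85,fy=2.85,interpolation=cv2.INTER_CUBIC))
E
```

```text
clock: 17.4
position: [0.4417, -0.3134, 0.0564]
tool_rot: [3.138, 0.048, 1.605]
force: [-0.1, -0.6, -2.7]
grip_width: 0.0156
finger_force: 107.9
clock: 17.8
position: [0.4422, -0.2927, 0.0547]
tool_rot: [3.138, 0.037, 1.605]
force: [-0.4, -0.6, -2.9]
grip_width: 0.0159
finger_force: 107.9
[-0.44679212 -0.6440907  -2.8746353 ] [-0.24164625 -0.05368261  0.02517585]
(array([ 0.43746679, -0.14940627,  0.00731851]), np.float64(91.9554364861186), np.float64(2.1284991516434415))
0.64 [ 0.468 -0.18   0.026]
0.62 [ 0.378 -0.173  0.026]
0.61 [ 0.424 -0.176  0.026]
0.61 [ 0.423 -0.137  0.026]
0.47 [ 0.455 -0.149  0.026]
0.65 [ 0.422 -0.182  0.026]
0.62 [ 0.451 -0.152  0.026]
0.6 [ 0.467 -0.169  0.026]
0.59 [ 0.42  -0.147  0.026]
0.5 [ 0.479 -0.153  0.026]
0.48 [ 0.4   -0.174  0.026]
```

View pics/c7.png

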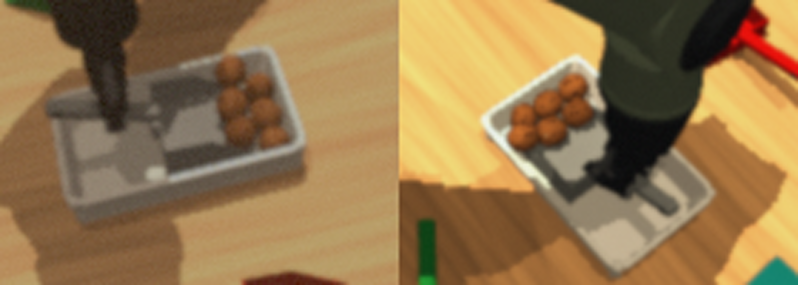

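Run:
```python
from plan import *
rows(start(),[(dish(.094,.0075,.006),PSI,1,2),(dish(.0925,.030,.006),PSI,-10,4),(dish(.084,.084,.006),PSI,-25,5),(dish(.06,.15,.003),PSI,-30,5)])
```

```text
start TCP [ 0.442 -0.293  0.055] psi,th [92.   2.1]
[1,0.0037,-0.0013,0.0012,0,0.57,0.13] 
[1,0.0037,-0.0014,0.0013,0.01,0.58,0.13] 
--TCP [ 0.439 -0.286  0.052]
[1,-0.0023,0,0.0014,-0,2.75,0] 
[1,-0.0021,0,0.0013,-0,2.75,0] 
[1,-0.0018,0,0.0014,-0,2.75,0] 
[1,-0.0015,0,0.0014,-0,2.75,0] 
--TCP [ 0.44  -0.293  0.046]
[1,-0.0018,0,-0.0033,-0,3,0] 
[1,-0.0012,0,-0.0033,-0,3,0] 
[1,-0.0007,0,-0.0032,-0,3,0] 
[1,-0.0001,0,-0.0031,-0,3,0] 
[1,0.0005,0,-0.003,-0,3,0] 
--TCP [ 0.44  -0.301  0.061]
[1,0.0005,0.0006,-0.0114,-0,1,0] 
[1,0.0008,0.0006,-0.0115,-0,1,0] 
[1,0.001,0.0006,-0.0114,-0,1,0] 
[1,0.0012,0.0006,-0.0113,-0,1,-0] 
[1,0.0015,0.0006,-0.0114,-0,1,-0] 
--TCP [ 0.444 -0.322  0.114]
```

```bash
python3 -m creep '[[[1,0.0037,0,0.0012,0,0.6,0],[1,0.0037,0,0.0013,0,0.6,0],[1,-0.0023,0,0.0014,0,2.75,0],[1,-0.0021,0,0.0013,0,2.75,0],[1,-0.0018,0,0.0014,0,2.75,0],[1,-0.0015,0,0.0014,0,2.75,0]]]'
python3 -m creep '[[[1,-0.0018,0,-0.0033,0,3,0],[1,-0.0012,0,-0.0033,0,3,0],[1,-0.0007,0,-0.0032,0,3,0],[1,0,0,-0.0031,0,3,0],[1,0.0005,0,-0.003,0,3,0],[1,0,0,0,0,0,0]]]'
python3 look.py w9
python3 - <<'E'
from plan import *
s=observe();print(s['force']);st=start();print(st)
for n in ('scene','side'):
    f=grab_frame(n);save(f,n+'8.png')
    for o in outline_of(f,'walnut0')[:7]:
        X=np.median(cloud(f,o['region']),0);print(round(o['confidence'],2),X.round(3))
a=cv2.imread('pics/scene8.png')[200:300,180:320];b=cv2.imread('pics/side8.png')[220:320,290:430];c=cv2.imread('pics/w9.png')
cv2.imwrite('pics/c8.png',np.vstack([cv2.resize(np.hstack([a,b]),(640,230),interpolation=cv2.INTER_CUBIC),cv2.resize(c,(560,350))[:,:].copy() if 0 else cv2.copyMakeBorder(cv2.resize(c,(560,350)),0,0,0,80,cv2.BORDER_CONSTANT)]))
E
```

```text
clock: 18.6
position: [0.4422, -0.2933, 0.0461]
tool_rot: [3.137, -0.178, 1.605]
force: [0.4, -0.6, -2.1]
grip_width: 0.0156
finger_force: 107.9
clock: 19.2
position: [0.442, -0.3019, 0.0601]
tool_rot: [3.138, -0.439, 1.604]
force: [-0.7, 1.1, -1.8]
grip_width: 0.0157
finger_force: 107.9
[ 1.198  0.924 -0.806  1.691  0.297  1.002  0.389] [ 0.442 -0.302  0.06 ] [ 3.138 -0.439  1.604]
[ 0.62639588  0.85978959 -1.70480728]
(array([ 0.43725675, -0.15205073,  0.08363686]), np.float64(91.96676683583358), np.float64(-25.07427475609642))
0.62 [ 0.485 -0.202  0.032]
0.48 [ 0.469 -0.168  0.03 ]
0.37 [ 0.476 -0.239  0.08 ]
```

View pics/c8.png

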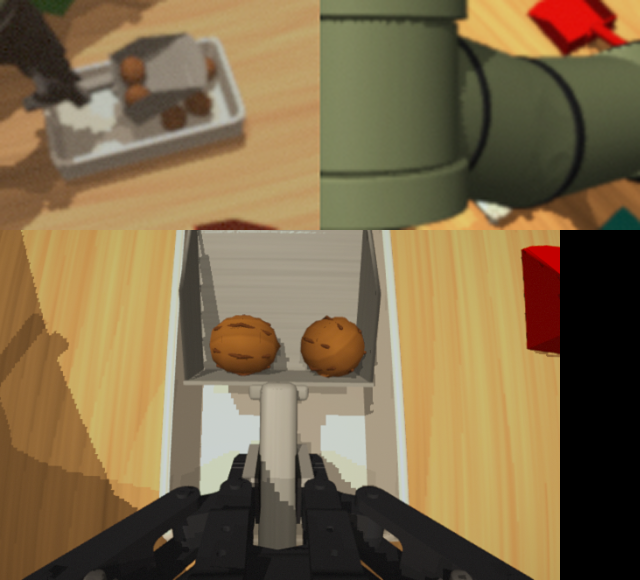

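The wrist view shows two nuts at the back of the scoop (244,345 and 333,347). The other four are still in the dish, since the wall row barely got onto the lip. I'll go in again flat, keeping these two, and this time follow the wall upward while tilting back.

Run:
```python
from plan import *
rows(start(),[(dish(.05,.12,.004),PSI,-25,3),(dish(.009,.09,.002),PSI,-22,3),(dish(.009,.04,.001),PSI,-9,4),(dish(.009,.012,.0),PSI,0,4)])
```

```text
start TCP [ 0.443 -0.3    0.061] psi,th [ 92.1 -25. ]
[1,-0.0054,-0.0004,-0.0157,-0.06,0,0.13] 
[1,-0.0054,-0.0003,-0.0157,-0.06,0,0.13] 
[1,-0.0055,-0.0003,-0.0157,-0.06,0,0.13] 
--TCP [ 0.443 -0.335  0.097]
[1,-0.0158,0.0007,0.0008,-0,-1,-0] 
[1,-0.0158,0.0006,0.001,-0,-1,-0] 
[1,-0.0158,0.0007,0.0014,-0,-1,-0] 
--TCP [ 0.446 -0.377  0.075]
[1,-0.002,0.0002,0.0034,-0,-3.25,-0] 
[1,-0.0014,0.0003,0.0037,-0,-3.25,-0] 
[1,-0.0008,0.0002,0.0039,-0,-3.25,-0] 
[1,0,0.0003,0.004,-0,-3.25,-0] 
--TCP [ 0.447 -0.376  0.059]
[1,0.0007,0.0002,0.0013,-0,-2.25,-0] 
[1,0.0009,0.0003,0.0013,-0,-2.25,-0] 
[1,0.0012,0.0002,0.0013,-0,-2.25,-0] 
[1,0.0015,0.0003,0.0013,-0,-2.25,-0] 
--TCP [ 0.448 -0.371  0.054]
```

```bash
python3 -m creep '[[[1,-0.0054,0,-0.0157,0,0,0],[1,-0.0054,0,-0.0157,0,0,0],[1,-0.0055,0,-0.0157,0,0,0],[1,-0.0158,0.0004,0.0008,0,-1,0],[1,-0.0158,0.0004,0.001,0,-1,0],[1,-0.0158,0.0004,0.0014,0,-1,0]]]'
python3 look.py w10
python3 - <<'E'
from plan import *
f=grab_frame('scene');save(f,'scene9.png')
for n,f in (('sc',f),('si',grab_frame('side'))):
    for o in outline_of(f,'walnut0')[:7]:
        X=np.median(cloud(f,o['region']),0);print(n,round(o['confidence'],2),np.round(o['extent'][:2]),X.round(3))
a=cv2.imread('pics/scene9.png')[200:300,180:320]
c=cv2.imread('pics/w10.png')
cv2.imwrite('pics/c9.png',np.vstack([cv2.resize(a,(320,230),interpolation=cv2.INTER_CUBIC),cv2.resize(c,(320,200))]))
E
```

```text
clock: 20.05
position: [0.446, -0.3779, 0.0731]
tool_rot: [3.139, -0.384, 1.607]
force: [0.5, -0.1, -3.1]
grip_width: 0.0161
finger_force: 107.9
[ 1.215  0.935 -0.779  1.554  0.331  1.103  0.453] [ 0.446 -0.378  0.073] [ 3.139 -0.384  1.607]
sc 0.71 [363. 301.] [0.749 0.006 0.081]
sc 0.69 [266. 248.] [ 0.471 -0.171  0.03 ]
sc 0.65 [268. 233.] [ 0.42  -0.15   0.031]
sc 0.65 [247. 256.] [ 0.484 -0.234  0.031]
sc 0.55 [211. 236.] [ 0.434 -0.318  0.08 ]
sc 0.5 [208. 245.] [ 0.478 -0.321  0.089]
si 0.31 [217. 167.] [0.306 0.478 0.02 ]
```

View pics/c9.png

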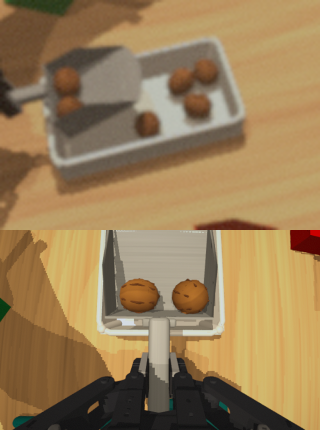

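Ten pictures viewed, so from here I rely on the networks. One nut lies at mid-dish (scene 247,256) and blocks a flat re-entry. I'll deliver these two first and come back for the rest.

```bash
cat > ik_chk.py <<'E'
from kin import *
P,e=fit();print(P.round(3),e)
q1=np.array(observe()['qpos']);B=np.array([.467,.245])
for psi in (91.7,105,118):
    q=q1.copy();a=np.radians(psi);h=np.array([np.cos(a),np.sin(a)])
    for th,d,z in ((-25,.04,.17),(0,.04,.09),(25,.04,.09),(45,.04,.09),(55,.04,.09)):
        q,r=ik(*pose((*(B-h*d),z),psi,th),q,P);print(psi,th,q.round(2),round(r,3),'marg',np.minimum(q-LO,HI-q).min().round(2))
E
python3 ik_chk.py
python3 - <<'E'
from plan import *
rows(start(),[((.445,-.18,.20),PSI,-25,4),((.46,.02,.22),95,-25,6),((.467,.205,.18),95,-25,5)])
E
```

```text
[ 0.331  0.518  0.407  0.347 -0.088  0.013  1.487] 0.0842216561933381
91.7 -25 [ 0.73  0.63 -0.9   2.06  0.07  0.67 -0.09] 0.0 marg 0.37
91.7 0 [ 0.24  0.49 -0.61  2.08  0.43  0.7  -0.62] 0.0 marg 0.35
91.7 25 [-0.2   0.49 -0.5   1.94  0.67  1.13 -1.05] 0.0 marg 0.49
91.7 45 [-0.5   0.64 -0.42  1.77  0.76  1.5  -1.22] 0.0 marg 0.43
91.7 55 [-0.62  0.74 -0.37  1.67  0.79  1.68 -1.27] 0.0 marg 0.25
105 -25 [ 0.64  0.74 -0.91  1.87  0.18  0.87 -0.  ] 0.0 marg 0.56
105 0 [ 0.26  0.57 -0.68  1.97  0.5   0.78 -0.44] 0.0 marg 0.46
105 25 [-0.16  0.5  -0.56  1.93  0.78  1.09 -0.9 ] 0.0 marg 0.5
105 45 [-0.48  0.61 -0.47  1.84  0.9   1.43 -1.13] 0.0 marg 0.5
105 55 [-0.62  0.7  -0.42  1.78  0.93  1.59 -1.21] 0.0 marg 0.34
118 -25 [ 0.54  0.84 -0.92  1.68  0.26  1.05  0.11] 0.0 marg 0.58
118 0 [ 0.25  0.64 -0.73  1.86  0.56  0.86 -0.26] 0.0 marg 0.57
118 25 [-0.13  0.52 -0.61  1.93  0.87  1.04 -0.75] 0.0 marg 0.5
118 45 [-0.45  0.58 -0.53  1.92  1.04  1.34 -1.05] 0.0 marg 0.51
118 55 [-0.6   0.65 -0.48  1.89  1.08  1.5  -1.16] 0.0 marg 0.43
start TCP [ 0.446 -0.376  0.074] psi,th [ 92.1 -22.1]
[1,0.0206,0.0012,-0.0193,-0.04,0.72,0.09] 
[1,0.0208,0.0011,-0.0191,-0.03,0.72,0.09] 
[1,0.0211,0.0012,-0.0188,-0.04,0.72,0.09] 
[1,0.0213,0.0011,-0.0186,-0.04,0.72,0.08] 
--TCP [ 0.449 -0.329  0.177]
[1,0.0316,0.0049,0.0111,0.23,0,-0.5] 
[1,0.0315,0.0052,0.011,0.23,0,-0.49] 
[1,0.0315,0.0056,0.011,0.23,0,-0.5] 
[1,0.0314,0.0059,0.011,0.24,0,-0.5] 
[1,0.0314,0.0061,0.0109,0.23,0,-0.5] 
[1,0.0314,0.0066,0.011,0.23,0,-0.5] 
--TCP [ 0.473 -0.129  0.197]
[1,0.0299,0.0046,0.0227,0,0,0] 
[1,0.0299,0.0046,0.0228,0,0,0] 
[1,0.0299,0.0046,0.0228,0,0,0] 
[1,0.0299,0.0046,0.0228,0,0,0] 
[1,0.03,0.0047,0.0227,0,0,0] 
--TCP [0.48  0.056 0.157]
```

```bash
python3 -m creep '[[[1,0.0105,0.0006,-0.0098,0,0.4,0],[1,0.0206,0.0012,-0.0193,0,0.7,0],[1,0.0208,0.0011,-0.0191,0,0.7,0.1],[1,0.0211,0.0012,-0.0188,0,0.7,0.1],[1,0.0107,0.0006,-0.0093,0,0.4,0.1]]]'
python3 -m creep '[[[1,0.0316,0.005,0.011,0.23,0,-0.5],[1,0.0315,0.0052,0.011,0.23,0,-0.5],[1,0.0315,0.0056,0.011,0.23,0,-0.5],[1,0.0314,0.0059,0.011,0.23,0,-0.5],[1,0.0314,0.0061,0.011,0.23,0,-0.5],[1,0.0314,0.0066,0.011,0.23,0,-0.5]]]'
python3 -m creep '[[[1,0.03,0.0046,0.0228,0,0,0],[1,0.03,0.0046,0.0228,0,0,0],[1,0.025,0.0039,0.019,0,0,0],[1,0.022,0.0034,0.0167,0,0,0],[1,0.019,0.003,0.0145,0,0,0],[1,0.014,0.0022,0.0106,0,0,0],[1,0.0096,0.0014,0.0073,0,0,0],[1,0,0,0,0,0,0]]]'
python3 look.py w11 walnut0 bowl
python3 - <<'E'
from plan import *
st=start();print(st)
for n in ('scene','side'):
    f=grab_frame(n)
    for o in tip_of(f,'bowl')[:1]: print(n,'bowl',onplane(f,o['position'],0).round(3))
    for o in tip_of(f,'lamp_shade')[:1]: print(n,'shade',onplane(f,o['position'],.205).round(3))
h=np.array([np.cos(np.radians(95)),np.sin(np.radians(95))]);n=np.array([.467,.245])-h*.04
rows(st,[((*n,.125),95,-10,3),((*n,.092),95,0,3),((*n,.092),95,55,13)])
E
```

```text
clock: 20.8
position: [0.4498, -0.3289, 0.1803]
tool_rot: [3.138, -0.435, 1.603]
force: [-0.1, -0.5, -1.9]
grip_width: 0.0155
finger_force: 108.0
clock: 21.4
position: [0.4724, -0.1282, 0.1976]
tool_rot: [3.14, -0.435, 1.659]
force: [0.3, 0.2, -2.1]
grip_width: 0.0158
finger_force: 108.0
clock: 22.2
position: [0.4793, 0.0566, 0.1575]
tool_rot: [3.14, -0.436, 1.661]
force: [0.0, -1.1, -1.2]
grip_width: 0.016
finger_force: 108.0
[ 0.739  0.646 -0.955  1.989  0.116  0.736 -0.102] [0.479 0.057 0.157] [ 3.14  -0.436  1.661]
walnut0 0.98 [278. 131.] [[0.433 0.167 0.022]]
walnut0 0.59 [379. 133.] [[0.525 0.173 0.022]]
(array([0.46697576, 0.20310487, 0.18043282]), np.float64(94.989341469994), np.float64(-24.93089467878631))
scene bowl [[0.469 0.231 0.   ]]
scene shade [[0.626 0.421 0.205]]
side bowl [[0.478 0.246 0.   ]]
start TCP [0.48  0.054 0.157] psi,th [ 95.  -24.9]
[1,-0.0031,0.0012,0.0046,0,-4.98,-0] 
[1,-0.0015,0.0013,0.0051,0,-4.97,-0.01] 
[1,-0.0001,0.0012,0.0056,0,-4.98,-0] 
--TCP [0.484 0.056 0.141]
[1,0.0008,0,0.0025,0,-3.33,-0] 
[1,0.0014,0,0.0025,0,-3.34,-0] 
[1,0.0021,0,0.0027,0,-3.33,-0] 
--TCP [0.483 0.061 0.134]
[1,0.0035,0,-0.0106,0,-4.23,-0] 
[1,0.0034,0,-0.0106,0,-4.23,-0] 
[1,0.0035,0,-0.0106,0,-4.23,-0] 
[1,0.0035,0,-0.0106,0,-4.23,-0] 
[1,0.0035,0,-0.0106,0,-4.23,-0] 
[1,0.0035,0,-0.0105,0,-4.24,-0] 
[1,0.0035,0,-0.0106,0,-4.23,-0] 
[1,0.0035,0,-0.0106,0,-4.23,-0] 
[1,0.0035,0,-0.0106,0,-4.23,-0] 
[1,0.0035,0,-0.0106,0,-4.23,-0] 
[1,0.0035,0,-0.0106,0,-4.23,-0] 
[1,0.0035,0,-0.0105,0,-4.23,-0] 
[1,0.0035,0,-0.0106,0,-4.23,-0] 
--TCP [0.475 0.157 0.235]
```

```bash
python3 -m creep '[[[1,-0.0031,0.0012,0.0046,0,-5,0],[1,-0.0015,0.0013,0.0051,0,-5,0],[1,0,0.0012,0.0056,0,-5,0],[1,0.0008,0,0.0025,0,-3.3,0],[1,0.0014,0,0.0025,0,-3.3,0],[1,0.0021,0,0.0027,0,-3.3,0]]]'
python3 -m creep '[[[1,0.0035,0,-0.0106,0,-4.2,0],[1,0.0035,0,-0.0106,0,-4.2,0],[1,0.0035,0,-0.0106,0,-4.2,0],[1,0.0035,0,-0.0106,0,-4.2,0],[1,0.0035,0,-0.0106,0,-4.2,0],[1,0.0035,0,-0.0106,0,-4.2,0],[1,0.0035,0,-0.0106,0,-4.2,0],[1,0.0035,0,-0.0106,0,-4.2,0]]]'
python3 -m creep '[[[1,0.0035,0,-0.0106,0,-4.2,0],[1,0.0035,0,-0.0106,0,-4.2,0],[1,0.0035,0,-0.0106,0,-4.2,0],[1,0.0035,0,-0.0106,0,-4.2,0],[1,0,0,0,0,0,0],[1,0,0,0,0,0,0]]]'
python3 look.py w12 walnut0
python3 - <<'E'
from plan import *
st=start();print(st)
for n in ('scene','side'):
    f=grab_frame(n);save(f,n+'12.png')
    for o in outline_of(f,'walnut0')[:8]: print(n,round(o['confidence'],2),np.round(o['extent']),np.median(cloud(f,o['region']),0).round(3))
E
```

```text
clock: 23.25
position: [0.4831, 0.0617, 0.1342]
tool_rot: [3.139, 0.001, 1.658]
force: [-1.3, -0.0, -2.9]
grip_width: 0.0156
finger_force: 107.9
clock: 24.05
position: [0.4787, 0.1098, 0.2085]
tool_rot: [3.139, 0.588, 1.656]
force: [0.4, -0.5, -2.4]
grip_width: 0.0158
finger_force: 107.9
clock: 24.65
position: [0.4752, 0.1472, 0.2308]
tool_rot: [3.14, 0.878, 1.657]
force: [0.1, -1.3, -1.8]
grip_width: 0.0157
finger_force: 108.0
[-0.525  0.663 -0.431  1.741  0.763  1.616 -1.191] [0.475 0.147 0.231] [3.14  0.878 1.657]
walnut0 0.73 [264. 180.] [[ 0.418 -0.19   0.022]]
walnut0 0.53 [296. 194.] [[ 0.471 -0.238  0.022]]
walnut0 0.5 [292. 172.] [[ 0.462 -0.157  0.022]]
walnut0 0.28 [278. 178.] [[ 0.441 -0.179  0.022]]
(array([0.4705707 , 0.20640991, 0.0931223 ]), np.float64(94.80238666102072), np.float64(50.28942413184932))
scene 0.7 [247. 255.  12.  15.] [ 0.482 -0.233  0.029]
scene 0.62 [270. 233.  10.  11.] [ 0.419 -0.15   0.03 ]
scene 0.61 [262. 238.  11.   9.] [ 0.428 -0.182  0.031]
scene 0.51 [410. 218.  10.  14.] [0.474 0.26  0.028]
scene 0.46 [396. 216.  10.  10.] [0.467 0.224 0.029]
side 0.56 [363. 274.  12.   7.] [ 0.47  -0.238  0.034]
side 0.52 [284. 187.   7.   4.] [0.454 0.223 0.034]
side 0.48 [281. 182.  13.   6.] [0.455 0.255 0.03 ]
side 0.39 [350. 260.   8.   9.] [ 0.456 -0.175  0.034]
```

Run:
```python
from plan import *
rows(start(),[((.462,.10,.16),94,51,3),(dish(-.075,.14),PSI,52,9),(dish(-.075,.03),PSI,52,4),(dish(-.075,.008),PSI,52,2)])
```

```text
start TCP [0.476 0.146 0.232] psi,th [94.8 50.3]
[1,-0.0394,-0.0061,0.0122,0.2,-0.23,0.16] 
[1,-0.0393,-0.0059,0.0125,0.2,-0.23,0.17] 
[1,-0.0393,-0.0058,0.0125,0.2,-0.23,0.16] 
--TCP [0.466 0.042 0.299]
[1,-0.0267,-0.0052,0.0364,0.2,-0.11,0.16] 
[1,-0.0267,-0.005,0.0365,0.2,-0.11,0.16] 
[1,-0.0266,-0.0048,0.0365,0.2,-0.11,0.16] 
[1,-0.0266,-0.0045,0.0366,0.2,-0.11,0.16] 
[1,-0.0265,-0.0044,0.0366,0.2,-0.11,0.16] 
[1,-0.0265,-0.0042,0.0367,0.2,-0.11,0.16] 
[1,-0.0264,-0.0039,0.0368,0.2,-0.12,0.16] 
[1,-0.0263,-0.0038,0.0369,0.2,-0.11,0.16] 
[1,-0.0263,-0.0036,0.0369,0.2,-0.11,0.15] 
--TCP [ 0.448 -0.367  0.28 ]
[1,0.0217,0,0.0169,-0,0,0] 
[1,0.0217,0,0.0169,-0,0,0] 
[1,0.0217,0,0.017,-0,0,0] 
[1,0.0216,0,0.0169,-0,0,0] 
--TCP [ 0.448 -0.367  0.17 ]
[1,0.0087,0,0.0068,-0,0,0] 
[1,0.0087,0,0.0067,-0,0,0] 
--TCP [ 0.448 -0.367  0.148]
```

```bash
python3 -m creep '[[[1,-0.0394,-0.0061,0.0122,0.2,-0.23,0.16],[1,-0.0393,-0.006,0.0125,0.2,-0.23,0.17],[1,-0.0393,-0.0058,0.0125,0.2,-0.23,0.16],[1,-0.0267,-0.0052,0.0364,0.2,-0.11,0.16],[1,-0.0267,-0.005,0.0365,0.2,-0.11,0.16],[1,-0.0266,-0.0048,0.0365,0.2,-0.11,0.16],[1,-0.0266,-0.0045,0.0366,0.2,-0.11,0.16]]]'
python3 -m creep '[[[1,-0.0265,-0.0044,0.0366,0.2,-0.11,0.16],[1,-0.0265,-0.0042,0.0367,0.2,-0.11,0.16],[1,-0.0264,-0.004,0.0368,0.2,-0.11,0.16],[1,-0.0263,-0.0038,0.0369,0.2,-0.11,0.16],[1,-0.0263,-0.0036,0.0369,0.2,-0.11,0.16],[1,0,0,0,0,0,0]]]'
python3 - <<'E'
from plan import *
st=start();print(st,observe()['qpos'].round(2) if hasattr(observe()['qpos'],'round') else '')
f=grab_frame('scene')
for o in outline_of(f,'walnut0')[:8]: print(round(o['confidence'],2),np.round(o['extent']),np.median(cloud(f,o['region']),0).round(3))
rows(st,[(dish(-.075,.03),PSI,52,4),(dish(-.075,.0085),PSI,52,3)])
E
```

```text
clock: 25.65
position: [0.458, -0.1414, 0.2907]
tool_rot: [3.138, 0.898, 1.623]
force: [2.5, -0.8, -1.6]
grip_width: 0.0156
finger_force: 108.1
clock: 26.25
position: [0.446, -0.3716, 0.2805]
tool_rot: [3.139, 0.91, 1.594]
force: [-0.0, 0.7, -2.0]
grip_width: 0.0158
finger_force: 107.9
(array([ 0.4447933 , -0.31580841,  0.14027043]), np.float64(91.35055649525758), np.float64(52.133864797393585)) [ 0.22  0.37 -0.12  2.11  1.24  1.02 -0.77]
0.6 [267. 248.  14.  10.] [ 0.47  -0.169  0.028]
0.56 [395. 216.  11.  12.] [0.467 0.226 0.028]
0.55 [261. 234.  14.  10.] [ 0.426 -0.182  0.031]
0.54 [247. 256.  13.  10.] [ 0.483 -0.234  0.03 ]
0.49 [270. 231.  11.  10.] [ 0.421 -0.149  0.031]
start TCP [ 0.446 -0.372  0.281] psi,th [91.4 52.1]
[1,0.0226,0.0005,0.016,-0.07,0.03,-0.05] 
[1,0.0225,0.0004,0.0159,-0.07,0.04,-0.06] 
[1,0.0225,0.0005,0.016,-0.07,0.03,-0.05] 
[1,0.0226,0.0005,0.016,-0.07,0.03,-0.05] 
--TCP [ 0.448 -0.367  0.17 ]
[1,0.0056,0,0.0044,0,0,-0] 
[1,0.0056,0,0.0044,0,0,-0] 
[1,0.0057,0,0.0045,0,0,-0] 
--TCP [ 0.448 -0.367  0.149]
```

```bash
python3 -m creep '[[[1,0.0226,0.0005,0.016,0,0,0],[1,0.0225,0.0005,0.016,0,0,0],[1,0.0225,0.0005,0.016,0,0,0],[1,0.0226,0.0005,0.016,0,0,0],[1,0.0056,0,0.0044,0,0,0],[1,0.0056,0,0.0044,0,0,0],[1,0.0057,0,0.0045,0,0,0],[1,0,0,0,0,0,0]]]'
python3 - <<'E'
from plan import *
rows(start(),[(dish(-.055,.0075,-.003),PSI,40,3),(dish(-.03,.0075,-.004),PSI,29,3),(dish(0,.0075,-.004),PSI,20,4),(dish(.014,.0075,-.004),PSI,11,2),(dish(.026,.0075,-.002),PSI,3,2)])
E
```

```text
clock: 27.15
position: [0.4515, -0.361, 0.1481]
tool_rot: [3.138, 0.908, 1.602]
force: [-1.0, -0.1, -2.0]
grip_width: 0.0156
finger_force: 108.0
start TCP [ 0.452 -0.361  0.148] psi,th [91.8 52. ]
[1,0.0005,-0.0003,0.0065,0.02,4.01,0.01] 
[1,0.0008,-0.0003,0.0067,0.01,4,0.02] 
[1,0.001,-0.0003,0.007,0.02,4.01,0.02] 
--TCP [ 0.451 -0.374  0.133]
[1,0.004,0.0003,0.004,-0,3.67,-0] 
[1,0.0043,0.0004,0.0044,-0,3.66,-0] 
[1,0.0047,0.0003,0.0049,-0,3.67,-0] 
--TCP [ 0.452 -0.372  0.114]
[1,0.005,0,0.0021,-0,2.25,-0] 
[1,0.0051,0,0.0023,-0,2.25,-0] 
[1,0.0053,0,0.0026,-0,2.25,-0] 
[1,0.0054,0,0.0029,-0,2.25,-0] 
--TCP [ 0.452 -0.357  0.097]
[1,0.0038,0,0.0091,-0,4.5,-0] 
[1,0.0039,0,0.0097,-0,4.5,-0] 
--TCP [ 0.452 -0.356  0.076]
[1,0.0033,-0.001,0.009,0,4,-0] 
[1,0.0033,-0.001,0.0095,0,4,-0] 
--TCP [ 0.449 -0.352  0.057]
```

```bash
python3 -m creep '[[[1,0.0005,-0.0003,0.0065,0,4,0],[1,0.0008,-0.0003,0.0067,0,4,0],[1,0.001,-0.0003,0.007,0,4,0],[1,0.004,0.0003,0.004,0,3.7,0],[1,0.0043,0.0003,0.0044,0,3.7,0],[1,0.0047,0.0003,0.0049,0,3.7,0],[1,0.005,0,0.0021,0,2.2,0],[1,0.0051,0,0.0023,0,2.2,0],[1,0.0053,0,0.0026,0,2.2,0],[1,0.0054,0,0.0029,0,2.2,0]]]'
python3 -m creep '[[[1,0.0038,0,0.0091,0,4.5,0],[1,0.0039,0,0.0097,0,4.5,0],[1,0.0033,-0.001,0.009,0,4,0],[1,0.0033,-0.001,0.0095,0,4,0],[1,0.0055,0,0.0002,0,0,0],[1,0.0055,0,0.0002,0,0,0]]]'
python3 - <<'E'
from plan import *
st=start();print(st,observe()['force'])
for n in ('scene','side'):
    f=grab_frame(n);save(f,n+'14.png')
    for o in outline_of(f,'walnut0')[:8]:
        X=np.median(cloud(f,o['region']),0)
        if X[1]<0: print(n,round(o['confidence'],2),X.round(3))
# wall-following lift
rows(st,[(dish(.088,.0075,0),PSI,2,9),(dish(.0965,.0075,0),PSI,1,3),(dish(.1,.02,0),PSI,-10,3),(dish(.104,.045,0),PSI,-22,4),(dish(.098,.08,0),PSI,-28,4)])
E
```

```text
clock: 28.15
position: [0.4514, -0.3576, 0.0975]
tool_rot: [3.139, 0.351, 1.603]
force: [-0.4, 0.4, -2.1]
grip_width: 0.0155
finger_force: 108.0
clock: 28.75
position: [0.4485, -0.3414, 0.0564]
tool_rot: [3.139, 0.056, 1.603]
force: [0.0, 0.1, -0.1]
grip_width: 0.0163
finger_force: 108.0
(array([ 0.44404021, -0.19903516,  0.00635883]), np.float64(91.84709603793797), np.float64(3.207747062280745)) [ 0.00618227  0.06502813 -0.1243127 ]
scene 0.64 [ 0.468 -0.169  0.031]
scene 0.58 [ 0.419 -0.149  0.03 ]
scene 0.4 [ 0.489 -0.197  0.032]
side 0.53 [ 0.413 -0.188  0.036]
side 0.44 [ 0.404 -0.154  0.033]
side 0.43 [ 0.454 -0.171  0.034]
start TCP [ 0.449 -0.341  0.056] psi,th [91.8  3.2]
[1,0.0056,-0.0002,-0.0001,0,0.13,0.02] 
[1,0.0056,-0.0001,-0.0001,0,0.14,0.01] 
[1,0.0056,-0.0002,-0.0001,0,0.13,0.02] 
[1,0.0057,-0.0001,-0,0,0.14,0.02] 
[1,0.0056,-0.0002,-0.0001,0,0.13,0.01] 
[1,0.0056,-0.0001,-0,0,0.14,0.02] 
[1,0.0056,-0.0002,-0.0001,0.01,0.13,0.01] 
[1,0.0056,-0.0002,0,-0,0.13,0.02] 
[1,0.0057,-0.0001,0,-0,0.14,0.02] 
--TCP [ 0.446 -0.291  0.055]
[1,0.0026,-0,0.0008,-0,0.33,-0] 
[1,0.0025,-0,0.0007,-0,0.33,-0] 
[1,0.0026,-0,0.0008,-0,0.34,-0] 
--TCP [ 0.445 -0.283  0.052]
[1,-0.0013,-0,0.0052,-0,3.66,-0] 
[1,-0.001,-0,0.0052,-0,3.67,-0] 
[1,-0.0008,-0,0.0054,-0,3.67,-0] 
--TCP [ 0.446 -0.286  0.036]
[1,0.0001,-0,0.0016,-0,3,-0] 
[1,0.0004,-0,0.0018,-0,3,-0] 
[1,0.0007,-0,0.0019,-0,3,-0] 
[1,0.001,-0,0.0021,-0,3,-0] 
--TCP [ 0.445 -0.282  0.03 ]
[1,0.0008,-0,-0.0049,-0,1.5,-0] 
[1,0.0011,-0,-0.0048,-0,1.5,-0] 
[1,0.0012,-0,-0.0047,-0,1.5,-0] 
[1,0.0016,-0,-0.0047,-0,1.5,-0] 
--TCP [ 0.445 -0.285  0.049]
```

```bash
python3 -m creep '[[[1,0.0056,-0.0001,0,0,0.1,0],[1,0.0056,-0.0001,0,0,0.1,0],[1,0.0056,-0.0001,0,0,0.1,0],[1,0.0056,-0.0001,0,0,0.1,0],[1,0.0056,-0.0001,0,0,0.1,0],[1,0.0056,-0.0001,0,0,0.1,0],[1,0.0056,-0.0001,0,0,0.1,0],[1,0.0056,-0.0001,0,0,0.1,0],[1,0.0056,-0.0001,0,0,0.1,0]]]'
python3 -m creep '[[[1,0.0026,0,0.0006,0,0.3,0],[1,0.0026,0,0.0006,0,0.3,0],[1,0.0026,0,0.0006,0,0.3,0]]]'
python3 - <<'E'
from plan import *
st=start();print(st,observe()['force'])
for n in ('scene','side'):
    f=grab_frame(n);save(f,n+'15.png')
    for o in outline_of(f,'walnut0')[:8]:
        X=np.median(cloud(f,o['region']),0)
        if X[1]<0: print(n,round(o['confidence'],2),X.round(3))
rows(st,[(dish(.099,.028,0),PSI,-10,3),(dish(.105,.058,0),PSI,-22,4),(dish(.100,.10,0),PSI,-28,4)])
E
```

```text
clock: 29.85
position: [0.4462, -0.2905, 0.0536]
tool_rot: [3.14, 0.039, 1.604]
force: [0.3, -0.7, -3.0]
grip_width: 0.0161
finger_force: 108.0
clock: 30.15
position: [0.4459, -0.2832, 0.0514]
tool_rot: [3.14, 0.023, 1.604]
force: [0.2, -0.0, -2.3]
grip_width: 0.0161
finger_force: 107.9
(array([ 0.44121858, -0.13925823,  0.00614283]), np.float64(91.9018518051571), np.float64(1.2953924229665033)) [ 0.20982459 -0.04528542 -2.268896  ]
scene 0.62 [ 0.494 -0.149  0.036]
scene 0.51 [ 0.455 -0.149  0.033]
scene 0.5 [ 0.425 -0.182  0.035]
side 0.59 [ 0.413 -0.185  0.04 ]
side 0.51 [ 0.48  -0.15   0.038]
side 0.44 [ 0.443 -0.153  0.038]
start TCP [ 0.446 -0.283  0.051] psi,th [91.9  1.3]
[1,-0.0017,-0.0002,0.0023,-0,3.77,0.07] 
[1,-0.0012,-0.0002,0.0024,-0.01,3.76,0.06] 
[1,-0.0008,-0.0002,0.0024,-0.01,3.77,0.07] 
--TCP [ 0.446 -0.287  0.044]
[1,0.0008,0,0.0006,0,3,0] 
[1,0.0011,0,0.0006,0,3,0] 
[1,0.0016,0,0.0009,0,3,0] 
[1,0.0018,0,0.001,0,3,0] 
--TCP [ 0.445 -0.281  0.043]
[1,0.0017,0,-0.0064,0,1.5,0] 
[1,0.002,0,-0.0063,0,1.5,0] 
[1,0.0023,0,-0.0062,0,1.5,0] 
[1,0.0025,0,-0.0061,0,1.5,0] 
--TCP [ 0.445 -0.283  0.069]
```

```bash
python3 -m creep '[[[1,-0.0017,0,0.0022,0,3.8,0],[1,-0.0012,0,0.0023,0,3.8,0],[1,-0.0008,0,0.0023,0,3.8,0],[1,0.0008,0,0.0005,0,3,0],[1,0.0011,0,0.0005,0,3,0],[1,0.0016,0,0.0007,0,3,0],[1,0.0018,0,0.0008,0,3,0]]]'
python3 -m creep '[[[1,0.0017,0,-0.0064,0,1.5,0],[1,0.002,0,-0.0063,0,1.5,0],[1,0.0023,0,-0.0062,0,1.5,0],[1,0.0025,0,-0.0061,0,1.5,0],[1,0,0,0,0,0,0]]]'
python3 look.py w16 walnut0
python3 - <<'E'
from plan import *
st=start();print(st,observe()['force'])
f=grab_frame('scene');save(f,'scene16.png')
for o in outline_of(f,'walnut0')[:8]:
        X=np.median(cloud(f,o['region']),0)
        print(round(o['confidence'],2),X.round(3))
rows(start(),[(dish(.07,.18),PSI,-29,4),((.46,.02,.22),95,-27,5),((.467,.205,.18),95,-25,5)])
E
```

```text
clock: 31.05
position: [0.4458, -0.2813, 0.0436]
tool_rot: [3.139, -0.387, 1.604]
force: [-0.5, -0.1, -2.6]
grip_width: 0.0162
finger_force: 108.0
clock: 31.55
position: [0.4459, -0.2845, 0.07]
tool_rot: [3.139, -0.49, 1.604]
force: [0.3, -0.0, -3.6]
grip_width: 0.016
finger_force: 108.1
[ 1.183  0.918 -0.797  1.686  0.229  1.023  0.421] [ 0.446 -0.284  0.07 ] [ 3.139 -0.49   1.604]
walnut0 0.83 [376. 128.] [[ 0.481 -0.195  0.022]]
walnut0 0.82 [261.  59.] [[ 0.402 -0.146  0.022]]
walnut0 0.55 [278. 136.] [[ 0.417 -0.202  0.022]]
(array([ 0.44090434, -0.13593479,  0.10073324]), np.float64(91.94974370814545), np.float64(-28.036332990414753)) [-0.00629406  0.24882519 -3.14201576]
0.69 [ 0.436 -0.221  0.085]
0.64 [ 0.426 -0.196  0.1  ]
0.59 [0.475 0.259 0.03 ]
0.54 [0.467 0.223 0.029]
0.53 [ 0.475 -0.223  0.089]
start TCP [ 0.446 -0.283  0.07 ] psi,th [ 92. -28.]
[1,0.0025,-0.0002,-0.0204,-0.03,0.24,0.06] 
[1,0.0026,-0.0001,-0.0204,-0.04,0.24,0.07] 
[1,0.0027,-0.0002,-0.0203,-0.03,0.23,0.06] 
[1,0.0028,-0.0001,-0.0204,-0.04,0.24,0.06] 
--TCP [ 0.446 -0.313  0.146]
[1,0.0365,0.0064,0.0099,0.32,-0.4,-0.58] 
[1,0.0366,0.0069,0.0097,0.31,-0.4,-0.58] 
[1,0.0366,0.0072,0.0094,0.31,-0.4,-0.58] 
[1,0.0366,0.0077,0.009,0.31,-0.4,-0.58] 
[1,0.0366,0.0081,0.0088,0.3,-0.4,-0.59] 
--TCP [ 0.473 -0.128  0.192]
[1,0.0294,0.0047,0.0228,0,-0.4,-0] 
[1,0.0295,0.0046,0.0226,0,-0.4,-0] 
[1,0.0297,0.0046,0.0224,0,-0.4,-0] 
[1,0.0299,0.0046,0.0222,0,-0.4,-0] 
[1,0.0301,0.0046,0.0219,0,-0.4,-0] 
--TCP [0.48  0.056 0.157]
```

Three nuts are in the scoop (two at the back, one ahead of them), so I'll carry them gently to the bowl.

```bash
python3 -m creep '[[[1,0.001,0,-0.01,0,0.2,0],[1,0.0026,0,-0.02,0,0.2,0],[1,0.0027,0,-0.02,0,0.2,0],[1,0.0028,0,-0.02,0,0.2,0],[1,0.0028,0,-0.012,0,0.2,0]]]'
python3 -m creep '[[[1,0.012,0.002,0.003,0.1,0,-0.2],[1,0.022,0.004,0.006,0.2,0,-0.4],[1,0.03,0.006,0.0078,0.3,0,-0.5],[1,0.0305,0.0062,0.008,0.3,0,-0.5],[1,0.0305,0.0065,0.0075,0.3,0,-0.5],[1,0.0305,0.0067,0.0075,0.3,0,-0.5],[1,0.028,0.0063,0.0068,0.2,0,-0.4]]]'
python3 look.py w17 walnut0
python3 - <<'E'
from plan import *
st=start();print(st)
rows(st,[((.467,.205,.18),95,-25,6)])
E
```

```text
clock: 32.25
position: [0.4471, -0.3129, 0.1494]
tool_rot: [3.138, -0.506, 1.605]
force: [-0.6, -0.3, -3.2]
grip_width: 0.0156
finger_force: 108.1
clock: 32.95
position: [0.473, -0.1247, 0.1964]
tool_rot: [3.141, -0.508, 1.667]
force: [0.5, 0.4, -1.8]
grip_width: 0.0154
finger_force: 108.1
[ 1.065  0.691 -0.948  1.8    0.069  1.055  0.256] [ 0.473 -0.125  0.196] [ 3.141 -0.508  1.667]
walnut0 0.9 [259.  61.] [[0.386 0.097 0.022]]
walnut0 0.85 [374. 129.] [[0.518 0.027 0.022]]
walnut0 0.72 [280. 131.] [[0.42  0.015 0.022]]
(array([0.45864296, 0.02383427, 0.23124605]), np.float64(95.79039445632584), np.float64(-29.101885651703792))
start TCP [ 0.473 -0.123  0.197] psi,th [ 95.8 -29.1]
[1,0.0225,0.0041,0.0203,-0.06,-0.68,0.12] 
[1,0.0227,0.004,0.02,-0.07,-0.69,0.11] 
[1,0.0231,0.004,0.0198,-0.06,-0.68,0.12] 
[1,0.0232,0.0039,0.0194,-0.06,-0.68,0.12] 
[1,0.0236,0.0038,0.0193,-0.05,-0.69,0.11] 
[1,0.0238,0.0037,0.0189,-0.06,-0.68,0.12] 
--TCP [0.48  0.056 0.157]
```

```bash
python3 -m creep '[[[1,0.024,0.0042,0.021,0,-0.6,0.1],[1,0.024,0.0042,0.021,0,-0.6,0.1],[1,0.024,0.0042,0.021,0,-0.6,0.1],[1,0.023,0.004,0.0195,0,-0.6,0.1],[1,0.019,0.0033,0.016,0,-0.6,0.1],[1,0.014,0.0024,0.011,0,-0.6,0.1],[1,0.009,0.0014,0.007,0,-0.5,0.1],[1,0,0,0,0,0,0]]]'
python3 look.py w18 walnut0
python3 - <<'E'
from plan import *
st=start();print(st)
h=np.array([np.cos(np.radians(95)),np.sin(np.radians(95))]);n=np.array([.469,.245])-h*.037
rows(st,[((*n,.125),95,-10,4),((*n,.092),95,0,4),((*n,.092),95,52,13)])
E
```

```text
clock: 33.85
position: [0.4803, 0.0516, 0.1563]
tool_rot: [-3.136, -0.436, 1.655]
force: [-1.0, 0.5, -2.3]
grip_width: 0.0159
finger_force: 107.9
[ 0.723  0.637 -0.919  1.983  0.084  0.742 -0.066] [0.48  0.052 0.156] [-3.136 -0.436  1.655]
walnut0 0.78 [375. 130.] [[0.521 0.17  0.022]]
walnut0 0.77 [285. 134.] [[0.441 0.159 0.022]]
walnut0 0.75 [264.  62.] [[0.413 0.229 0.022]]
(array([0.46851751, 0.19821225, 0.17936436]), np.float64(94.65052762586517), np.float64(-24.96442277965043))
start TCP [0.481 0.05  0.156] psi,th [ 94.7 -25. ]
[1,-0.0005,0.0014,0.004,0.03,-3.74,-0.08] 
[1,0.0003,0.0013,0.0041,0.03,-3.74,-0.08] 
[1,0.0013,0.0014,0.0043,0.03,-3.74,-0.09] 
[1,0.0022,0.0013,0.0044,0.01,-3.74,-0.08] 
--TCP [0.485 0.059 0.141]
[1,0.0005,0,0.0019,0,-2.5,-0] 
[1,0.0009,0,0.0019,0,-2.5,-0] 
[1,0.0012,0,0.0019,0,-2.5,-0] 
[1,0.0016,0,0.002,0,-2.5,-0] 
--TCP [0.485 0.064 0.134]
[1,0.0033,0,-0.01,0,-4,-0] 
[1,0.0033,0,-0.0101,0,-4,-0] 
[1,0.0033,0,-0.01,0,-4,-0] 
[1,0.0033,0,-0.01,0,-4,-0] 
[1,0.0033,0,-0.01,0,-4,-0] 
[1,0.0032,0,-0.01,0,-4,-0] 
[1,0.0033,0,-0.01,0,-4,-0.01] 
[1,0.0033,0,-0.01,0,-4,0] 
[1,0.0033,0,-0.01,0,-4,0] 
[1,0.0033,0,-0.0101,0,-4,0] 
[1,0.0033,0,-0.01,0,-4,0] 
[1,0.0032,0,-0.01,0,-4,0] 
[1,0.0033,0,-0.01,0,-4,0] 
--TCP [0.477 0.152 0.232]
```

```bash
python3 -m creep '[[[1,-0.0005,0.0014,0.004,0,-3.7,0],[1,0.0003,0.0013,0.0041,0,-3.7,0],[1,0.0013,0.0014,0.0043,0,-3.7,0],[1,0.0022,0.0013,0.0044,0,-3.7,0],[1,0.0005,0,0.0019,0,-2.5,0],[1,0.0009,0,0.0019,0,-2.5,0],[1,0.0012,0,0.0019,0,-2.5,0],[1,0.0016,0,0.002,0,-2.5,0]]]'
python3 -m creep '[[[1,0.0033,0,-0.01,0,-4,0],[1,0.0033,0,-0.01,0,-4,0],[1,0.0033,0,-0.01,0,-4,0],[1,0.0033,0,-0.01,0,-4,0],[1,0.0033,0,-0.01,0,-4,0],[1,0.0033,0,-0.01,0,-4,0],[1,0.0033,0,-0.01,0,-4,0]]]'
python3 -m creep '[[[1,0.0033,0,-0.01,0,-4,0],[1,0.0033,0,-0.01,0,-4,0],[1,0.0033,0,-0.01,0,-4,0],[1,0.0033,0,-0.01,0,-4,0],[1,0.0033,0,-0.01,0,-4,0],[1,0.0033,0,-0.01,0,-4,0],[1,0,0,0,0,0,0],[1,0,0,0,0,0,0]]]'
python3 look.py w19 walnut0
python3 - <<'E'
from plan import *
st=start();print(st)
for n in ('scene','side'):
    f=grab_frame(n);save(f,n+'19.png')
    for o in outline_of(f,'walnut0')[:8]: print(n,round(o['confidence'],2),np.round(o['extent']),np.median(cloud(f,o['region']),0).round(3))
# place: scoop origin ~ (.53,0), heading 15
nz=lambda z:(.573,.02,z)
rows(st,[((.455,.11,.16),90,35,4),((.50,.03,.15),50,10,6),(nz(.08),14.5,0,6)])
E
```

```text
clock: 34.75
position: [0.4854, 0.0628, 0.1341]
tool_rot: [-3.137, -0.001, 1.652]
force: [0.2, -0.2, -1.8]
grip_width: 0.0158
finger_force: 108.0
clock: 35.45
position: [0.4827, 0.0997, 0.1978]
tool_rot: [-3.137, 0.489, 1.654]
force: [0.4, 0.4, -1.9]
grip_width: 0.0158
finger_force: 108.0
clock: 36.25
position: [0.4785, 0.1517, 0.2318]
tool_rot: [-3.133, 0.904, 1.66]
force: [0.2, -0.6, -0.9]
grip_width: 0.0161
finger_force: 108.1
[-0.56   0.679 -0.392  1.715  0.755  1.635 -1.179] [0.478 0.152 0.232] [-3.133  0.904  1.66 ]
walnut0 0.74 [260. 186.] [[ 0.409 -0.235  0.022]]
(array([0.47356516, 0.2076135 , 0.09251719]), np.float64(94.93803616797621), np.float64(51.77731469869298))
scene 0.61 [392. 218.   9.   9.] [0.469 0.214 0.032]
scene 0.51 [405. 221.   8.  10.] [0.491 0.238 0.033]
scene 0.49 [418. 217.  12.  10.] [0.501 0.271 0.04 ]
scene 0.48 [242. 241.  13.  11.] [ 0.423 -0.242  0.03 ]
side 0.6 [397. 347.  69.  70.] [ 0.455 -0.463  0.012]
side 0.59 [289. 183.   9.   6.] [0.486 0.233 0.033]
side 0.58 [276. 187.   9.   2.] [0.438 0.237 0.035]
side 0.41 [350. 287.  13.   8.] [ 0.408 -0.246  0.034]
start TCP [0.478 0.151 0.232] psi,th [94.9 51.8]
[1,-0.0307,-0.0082,0.0191,0.94,4.19,0.8] 
[1,-0.0314,-0.0078,0.017,0.88,4.2,0.86] 
[1,-0.0318,-0.0076,0.0151,0.82,4.19,0.93] 
[1,-0.0322,-0.0072,0.013,0.74,4.2,0.99] 
--TCP [0.455 0.015 0.278]
[1,-0.012,-0.0044,0.0192,3.62,4.16,5.6] 
[1,-0.0118,-0.0039,0.0181,3.21,4.16,5.84] 
[1,-0.0113,-0.0033,0.0168,2.78,4.16,6.07] 
[1,-0.0104,-0.0028,0.0157,2.32,4.16,6.24] 
[1,-0.0095,-0.0025,0.0146,1.87,4.17,6.41] 
[1,-0.0081,-0.0021,0.0138,1.39,4.16,6.52] 
--TCP [ 0.413 -0.074  0.217]
[1,0.008,-0.0038,0.0144,0.95,1.66,5.84] 
[1,0.0088,-0.0047,0.0146,0.77,1.67,5.86] 
[1,0.0094,-0.0056,0.0147,0.6,1.66,5.89] 
[1,0.01,-0.0068,0.015,0.43,1.67,5.9] 
[1,0.0104,-0.0079,0.0153,0.26,1.66,5.91] 
[1,0.0108,-0.0092,0.0155,0.08,1.67,5.92] 
--TCP [ 0.433 -0.016  0.122]
```

```bash
python3 -m creep '[[[1,-0.0307,-0.0082,0.0191,0.9,4.2,0.8],[1,-0.0314,-0.0078,0.017,0.9,4.2,0.9],[1,-0.0318,-0.0076,0.0151,0.8,4.2,0.9],[1,-0.0322,-0.0072,0.013,0.7,4.2,1],[1,0,0,0,0,0,0]]]'
python3 - <<'E'
from plan import *
st=start();print(st,observe()['position'])
for n in ('scene','side'):
    f=grab_frame(n)
    for o in outline_of(f,'walnut0')[:8]: print(n,round(o['confidence'],2),np.round(o['extent']),np.median(cloud(f,o['region']),0).round(3))
rows(st,[((.535,.05,.16),50,10,6),((.575,.02,.07),14.5,0,6),((.575,.02,.004),14.5,0,4)])
E
```

```text
clock: 37.05
position: [0.4542, 0.0107, 0.2804]
tool_rot: [3.14, 0.611, 1.558]
force: [0.6, 1.6, -2.6]
grip_width: 0.0158
finger_force: 108.0
(array([0.45555596, 0.10541092, 0.16287777]), np.float64(89.24543679247432), np.float64(34.99051920619923)) [0.45422296 0.01071392 0.28043499]
scene 0.61 [394. 217.  10.   9.] [0.472 0.214 0.032]
scene 0.51 [397. 212.  12.   9.] [0.448 0.242 0.03 ]
scene 0.48 [412. 214.   8.   7.] [0.469 0.263 0.032]
scene 0.43 [404. 222.  11.   6.] [0.492 0.239 0.032]
scene 0.41 [417. 219.   9.  10.] [0.5  0.27 0.04]
scene 0.39 [404. 209.  63.  49.] [0.427 0.252 0.048]
scene 0.38 [339. 168.  44.  53.] [0.468 0.04  0.23 ]
side 0.62 [284. 172.  13.   7.] [0.492 0.27  0.04 ]
side 0.43 [351. 286.  10.   9.] [ 0.409 -0.246  0.034]
start TCP [0.454 0.011 0.28 ] psi,th [89.2 35. ]
[1,-0.0093,0.0016,0.0158,3.55,4.16,5.49] 
[1,-0.0082,0.0017,0.0146,3.15,4.16,5.74] 
[1,-0.0069,0.0017,0.0133,2.72,4.16,5.95] 
[1,-0.0055,0.0014,0.0123,2.28,4.16,6.13] 
[1,-0.0039,0.0012,0.0116,1.83,4.16,6.28] 
[1,-0.002,0.0006,0.0109,1.37,4.16,6.4] 
--TCP [ 0.448 -0.054  0.227]
[1,0.0026,-0.0058,0.0188,0.95,1.67,5.84] 
[1,0.003,-0.0061,0.0188,0.77,1.66,5.87] 
[1,0.0035,-0.0065,0.0188,0.6,1.67,5.88] 
[1,0.0038,-0.0068,0.0189,0.43,1.66,5.9] 
[1,0.0043,-0.0074,0.0189,0.26,1.67,5.92] 
[1,0.0045,-0.008,0.0191,0.08,1.66,5.91] 
--TCP [ 0.435 -0.016  0.112]
[1,0,0,0.0165,0,0,0] 
[1,0,0,0.0165,0,0,0] 
[1,0,0,0.0165,0,0,0] 
[1,0,0,0.0165,0,0,0] 
--TCP [ 0.435 -0.016  0.046]
```

Five nuts are in the bowl and one is in the dish. Now I'll put the scoop back down.

```bash
python3 -m creep '[[[1,-0.0093,0.0016,0.0158,3.5,4.2,5.5],[1,-0.0082,0.0017,0.0146,3.1,4.2,5.7],[1,-0.0069,0.0017,0.0133,2.7,4.2,6],[1,-0.0055,0.0014,0.0123,2.3,4.2,6.1],[1,-0.0039,0.0012,0.0116,1.8,4.2,6.3],[1,-0.002,0.0006,0.0109,1.4,4.2,6.4]]]'
python3 -m creep '[[[1,0.0026,-0.0058,0.0188,1,1.6,5.8],[1,0.003,-0.0061,0.0188,0.8,1.6,5.9],[1,0.0035,-0.0065,0.0188,0.6,1.6,5.9],[1,0.0038,-0.0068,0.0189,0.4,1.6,5.9],[1,0.0043,-0.0074,0.0189,0.3,1.6,5.9],[1,0.0045,-0.008,0.0191,0.1,1.6,5.9],[1,0,0,0,0,0,0]]]'
python3 - <<'E'
from plan import *
st=start();print(st,observe()['tool_rot'],observe()['force'])
rows(st,[((.575,.02,.02),14.5,0.1,4),((.575,.02,.002),14.5,0.1,4)])
E
```

```text
clock: 37.85
position: [0.4493, -0.0475, 0.2228]
tool_rot: [-3.139, 0.17, 0.881]
force: [-0.3, 0.2, -1.8]
grip_width: 0.016
finger_force: 108.1
clock: 38.55
position: [0.4332, -0.0087, 0.1072]
tool_rot: [-3.138, 0.011, 0.266]
force: [0.3, -0.6, -1.3]
grip_width: 0.0158
finger_force: 107.9
(array([0.57259938, 0.02940943, 0.06361643]), np.float64(15.245155901927367), np.float64(0.6131277954363306)) [-3.13791637  0.0107011   0.26607817] [ 0.2693215  -0.6424345  -1.26529464]
start TCP [ 0.433 -0.009  0.107] psi,th [15.2  0.6]
[1,-0,0.002,0.0112,0,0.13,0.19] 
[1,-0,0.0019,0.0113,0,0.13,0.18] 
[1,-0.0001,0.002,0.0112,0,0.12,0.19] 
[1,-0.0001,0.0019,0.0112,0,0.13,0.19] 
--TCP [ 0.435 -0.016  0.062]
[1,0,0,0.0045,0,0,-0] 
[1,0.0001,0,0.0045,0,0,-0] 
[1,-0,0,0.0045,0,0,-0] 
[1,-0,0,0.0045,0,0,-0] 
--TCP [ 0.435 -0.016  0.044]
```

```bash
python3 -m creep '[[[1,0,0,0.0112,0,0.13,0],[1,0,0,0.0113,0,0.13,0],[1,0,0,0.0112,0,0.12,0],[1,0,0,0.0112,0,0.13,0],[1,0,0,0.0045,0,0,0],[1,0,0,0.0045,0,0,0],[1,0,0,0.0045,0,0,0],[1,0,0,0.003,0,0,0],[1,0,0,0,0,0,0]]]'
python3 -m creep '[[[1,0,0,0.0015,0,0,0],[1,0,0,0,0,0,0]]]'
python3 -m creep '[[[1,0,0,0.0015,0,0,0],[1,0,0,0,0,0,0]]]'
```

```text
clock: 39.45
position: [0.4347, -0.0103, 0.0478]
tool_rot: [-3.139, -0.002, 0.265]
force: [0.7, 0.4, -2.0]
grip_width: 0.016
finger_force: 108.0
clock: 39.65
position: [0.4348, -0.0103, 0.0464]
tool_rot: [-3.139, -0.003, 0.265]
force: [-0.3, -0.5, -1.5]
grip_width: 0.0158
finger_force: 108.0
clock: 39.85
position: [0.4347, -0.0104, 0.0448]
tool_rot: [-3.139, -0.003, 0.264]
force: [-0.7, -0.2, -2.2]
grip_width: 0.0158
finger_force: 108.0
```

Continue in small steps until it touches.

```bash
python3 -m creep '[[[1,0,0,0.0015,0,0,0],[1,0,0,0,0,0,0]]]' | grep -E 'pos|force'
python3 -m creep '[[[1,0,0,0.0015,0,0,0],[1,0,0,0,0,0,0]]]'| grep -E 'pos|force'
```

```text
position: [0.4347, -0.0103, 0.0433]
force: [-0.4, 0.6, -1.8]
finger_force: 108.0
position: [0.4347, -0.0104, 0.0418]
force: [-1.0, -0.1, -1.9]
finger_force: 108.0
```

```bash
python3 -m creep '[[[1,0,0,0.001,0,0,0],[1,0,0,0,0,0,0]]]' | grep -E 'pos|force'
python3 -m creep '[[[0.5,0,0,0,0,0,0],[0,0,0,0,0,0,0],[-0.5,0,0,0,0,0,0],[-1,0,0,0,0,0,0],[-1,0,0,0,0,0,0],[-1,0,0,0,0,0,0],[-1,0,0,0,0,0,0]]]'
python3 -m creep '[[[-1,0,0,-0.015,0,0,0],[-1,0,0,-0.03,0,0,0],[-1,0,0,-0.04,0,0,0],[-1,0,0,-0.04,0,0,0],[-1,0,0,-0.04,0,0,0],[-1,0,0,0,0,0,0],[-1,0,0,0,0,0,0]]]'
python3 look.py w20 scoop_grip scoop
python3 - <<'E'
from plan import *
for n in ('scene','side'):
    f=grab_frame(n);save(f,n+'20.png')
    for o in outline_of(f,'walnut0')[:7]: print(n,round(o['confidence'],2),np.round(o['extent']),np.median(cloud(f,o['region']),0).round(3))
    for t in ('bowl','lamp_shade','scoop','scoop_nose'):
        for o in tip_of(f,t)[:3]: print(t,round(o['confidence'],2),onplane(f,o['position'],.205 if t=='lamp_shade' else 0).round(3))
    for o in outline_of(f,'scoop'):
        p=cloud(f,o['region'])
        if abs(np.median(p[:,1]))<.05:
            q=p[(p[:,0]>.50)&(p[:,2]<.02)];A=np.c_[q[:,:2],np.ones(len(q))];print('scoop floor plane',np.linalg.lstsq(A,q[:,2],rcond=None)[0].round(3),np.median(q[:,2]).round(4))
E
```

```text
position: [0.4349, -0.0103, 0.0409]
force: [-1.2, 0.0, 1.9]
finger_force: 108.5
clock: 41.15
position: [0.4348, -0.0103, 0.0409]
tool_rot: [-3.139, -0.003, 0.264]
force: [-0.2, 1.1, 0.4]
grip_width: 0.0853
finger_force: 0.0
clock: 41.85
position: [0.4347, -0.011, 0.2065]
tool_rot: [-3.14, -0.004, 0.264]
force: [-0.9, -0.5, -0.6]
grip_width: 0.0857
finger_force: 0.0
[ 0.089  0.262 -0.236  2.096  0.082  0.788 -1.503] [ 0.435 -0.011  0.206] [-3.14  -0.004  0.264]
scoop_grip 0.82 [317. 190.] [[ 0.429 -0.01   0.058]]
scoop 0.6 [320.  80.] [[0.523 0.012 0.   ]]
scene 0.6 [242. 240.  11.  13.] [ 0.422 -0.241  0.031]
scene 0.57 [418. 218.  10.   6.] [0.501 0.271 0.04 ]
scene 0.45 [406. 221.   6.   4.] [0.493 0.239 0.034]
scene 0.41 [393. 216.   8.   7.] [0.469 0.214 0.032]
scene 0.4 [413. 215.  11.  11.] [0.47  0.264 0.032]
bowl 0.6 [[0.356 0.48  0.   ]]
bowl 0.56 [[0.471 0.226 0.   ]]
lamp_shade 0.74 [[ 0.572 -0.055  0.205]]
lamp_shade 0.61 [[0.625 0.422 0.205]]
scoop 0.91 [[0.525 0.014 0.   ]]
scoop 0.79 [[ 0.697 -0.163  0.   ]]
scoop 0.55 [[ 0.156 -0.324 -0.   ]]
scoop_nose 0.9 [[ 0.701 -0.112  0.   ]]
scoop_nose 0.68 [[ 0.137 -0.379  0.   ]]
scoop_nose 0.66 [[0.582 0.027 0.   ]]
scoop floor plane [-0.02  -0.022  0.013] 0.0013
side 0.61 [276. 188.   8.   4.] [0.437 0.236 0.034]
side 0.53 [279. 180.  12.   7.] [0.462 0.262 0.033]
side 0.4 [286. 173.  10.   5.] [0.491 0.269 0.041]
scoop 0.76 [[ 0.698 -0.159  0.   ]]
scoop 0.73 [[ 0.166 -0.331  0.   ]]
scoop 0.71 [[0.533 0.009 0.   ]]
scoop_nose 0.91 [[ 0.135 -0.37   0.   ]]
scoop_nose 0.83 [[ 0.7   -0.104  0.   ]]
scoop_nose 0.82 [[0.58  0.027 0.   ]]
scoop floor plane [-0.028 -0.02   0.019] 0.0036
```

The scoop lies flat and has been let go, five nuts are in the bowl, one is in the dish, and the shade is clear, so I'm handing the job in.

```bash
python3 -c "
from workcell import *
print(job_done())"
```

```text
the job is handed in; nothing more can be done
None
```

The job is handed in, but no verdict came back. By my last measurements, five walnuts are in the bowl and the sixth is in the pie dish, the lamp shade is swung about 0.23 m clear, and the scoop lies flat and released on the counter, all by about 42 s.

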